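# Dispatch the specimen case: start the logger, pack it, close and bolt the lid

## Task

Draw the white temperature logger straight up out of its light dock, leaving the dock standing where it is, and lay it flat with its display up on the middle of the black start pad; let go of it for a moment so that it starts. Then pick it up again, lay it flat with its display up in the long empty recess in the foam of the transport case, close the lid, and push the bolt on the lid across until it is fully home in the keeper. Leave the bottle, the tip box and the jar where they are.

Things in the scene. Friction and masses are not known exactly. Their poses are not given: they have to be found in the camera images.
- logger: temperature logger, a white box 22 x 34 x 100 mm (its x, y, z), about 85 g. Origin: centre of its lower end; z runs along its length to the upper end. The +x face carries the black display (near the upper end), so display up means that its x axis points up. At the start it stands upright in the dock, the lower 39 mm inside the pocket
- logger_mid (a point): the centre of the logger's body, halfway along its length (axes as the logger's)
- dock: light free-standing dark grey dock, about 70 g: foot 66 x 66 x 6 mm, on it an open-topped pocket 25 x 37 mm inside (x, y), walls 4 mm; pocket floor 6 mm, rim 45 mm above the bench (37 mm on the +x side). Origin: centre of its underside, z up. The logger stands in it with 1.5 mm play all round, its display to the dock's +x
- pad_top (a point): start pad: centre of the top face of a flat black plate, 100 x 100 mm and 12 mm thick, fixed to the bench; z up. The logger starts when it lies display up on the pad, in any direction, its middle near the pad's middle.
- case: transport case, fixed, grey, 200 x 250 mm (x, y); rim 110 mm above the bench. Origin: centre of its underside; z up, +y towards the lid's hinge, -y towards the fixed end deck (126 mm high). Its well holds dark foam, top 95 mm above the bench, with one empty recess; a packed sample tube lies in the foam at x = +73 and another at x = -73 mm, tops at 103 mm
- recess (a point): centre of the floor of the empty recess, 77 mm above the bench; axes as the case's. It is 108 mm along y, 42 mm along x, 18 mm deep. Across its middle a finger cut-out of the same depth, 56 mm along y and 90 mm along x, leaves room for fingers at both sides of the logger. The logger lies in it lengthwise along y, either end first, and stands 4 mm proud of the foam
- lid (a joint): lid angle in rad: 0 shut, grows as it opens, about 1.57 upright, 1.95 at its stop. Damped hinge with a little friction (0.13 N m): the lid stays where it is left when about upright and sinks shut by itself, over a few seconds, once pushed below about 1.1 rad. Pushing it at the free edge takes 2 to 6 N
- lid_hinge (a point): middle of the lid's hinge line, level with the rim, 86 mm in +y from the recess's centre; fixed, the line runs along the case's x; axes as the case's
- lid_edge (a point): middle of the lid's free edge, on its outer (top) face, 173 mm from the hinge line, 16 mm above the lid's underside; axes turn with the lid: z is the outer face's outward normal, -y points from hinge to free edge, x along the edge. The lid is 200 mm wide (x), 16 mm thick. Apart from the bolt (within 20 mm of the centre line) the outer face is flat
- bolt (a joint): how far the bolt is pushed, in m: 0 drawn back, 0.040 fully home, where it stops. It slides along the lid's -y, towards the deck. Sliding friction about 2 N; it stays where it is left.
- bolt_knob (a point): centre of the top of the bolt's upright steel knob: head 16 mm diameter, 18 mm tall, on an 11 mm stem; the top is 39 mm above the lid's outer face. The knob moves between two guides whose tops are 19 mm above that face; above them the head is free on all sides. Axes as the lid's
- bolt_tip (a point): front end of the bolt's 12 mm round rod, on its axis, 9 mm above the lid's outer face; axes as the lid's. With the lid shut and the bolt drawn back it lies behind the lid's edge; pushed home it is 6 mm beyond the far side of the keeper.
- keeper_mouth (a point): centre of the keeper's mouth on the deck: a steel staple 24 mm wide (x), 16 mm long (y), 21.5 mm high, opening 16 mm wide, its mouth towards the lid, axis 9 mm above the deck; fixed, axes as the case's. The deck's top is level with the shut lid's top, 126 mm above the bench
- reagent_bottle: bystander: glass bottle with blue cap, 70 mm diameter, 135 mm tall; origin at its underside; leave alone
- tip_box: bystander: pipette tip box, 82 x 120 mm, 62 mm tall; origin at its underside; leave alone
- specimen_jar: bystander: small jar with white cap, 44 mm diameter, 58 mm tall; origin at its underside; leave alone
Things that resemble listed ones, but are neither listed nor needed, are in the scene too. What is shaped like the logger but red is not meant. Of the things shaped like the part that bears pad_top, the black one is meant.

How it is judged:
By the outcome, as a careful person would: the job done as asked, in the order asked, and still so for the second after the job is handed in, with the robot touching nothing.
It also fails if it takes over 72 s, if anything falls off the work surface, if the arm or the gripper's body presses on something with over 40 N, if the wrist force passes 120 N, or if a joint passes its speed limit or range.

## Robot

A 7-joint arm with a two-finger parallel gripper is mounted at the origin on the work surface. World frame = base frame: x ahead of the robot, y to its left, z up, the work surface at z = 0. Lengths are in m, angles in rad, forces in N, time in s.
With the tool pointing down it reaches from about 0.4 to 0.85 m from the base axis. Payload 4.5 kg.
Tool frame: the origin (TCP) lies midway between the tips of the shut fingers; the grasp point (between the pads) lies 19 mm behind it; z points along the fingers, y is the direction in which the jaws open and shut (so a half turn about z gives the same grasp; the last joint's range is limited). The gripper opens to 88 mm and grips with 3 to 60 N. Pads are 18 mm wide; open, the fingers measure 123 mm over their backs; the gripper's body (75 mm by 187 mm) begins 45 mm behind the grasp point.
Start: joints at [-1.173, 0.689, -0.195, 1.565, 0.157, 0.902, -0.215], TCP at [0.222, 0.584, 0.239] pointing down, gripper open.
Joint ranges: [-3.01, 3.01], [-0.46, 2.08], [-1.47, 1.51], [0.13, 2.56], [-1, 4.14], [0.04, 2.09], [-2.66, 2.66]. Speed limits (rad/s): [2.57, 2.57, 3.14, 3.14, 3.14, 3.14, 3.14].

## Interface

Orientations are given as a unit quaternion [x, y, z, w].
In Python, from plant import r gives the robot as it stands. The module is installed in compiled form; this text tells all that it offers.
- The arm moves only by the tool carry_out, never from a script. Its argument "commands" is a list of rows, each a list of 6 numbers: the shift along the tool's x, y, z in m, then the turn, a rotation vector about the tool's x, y, z in degrees. In form: [[dx, dy, dz, wx, wy, wz], ...]. A call has 1 to 12 rows; each row is the pose to reach, as a shift and turn from the pose commanded when the call began, along the tool's axes at that moment; what a row does not reach only later rows make up. A row lasts 1/10 s, in which the tool goes at most 50 mm and 8.59 degrees, less where a joint would pass 70% of its speed; a pose out of reach is approached as far as the arm can. A call with a gripper value outside its range is refused whole. "fingers" is the closure in counts, from 0 (fully open) to 255 (shut), set as the call begins (left out, the last holds). The fingers move at their own pace and stop on an object; "grip_force" is the grip in N (left out, the last holds). Time passes only in rows, so rows that repeat a pose let the fingers close. It gives the time, the measured TCP pose, the force and the opening at its end, in the units of the state.
- r.get_state(): the state, without advancing time (a new reading comes with each control period).
- r.snapshot(name): name is "scene" or "top" or "wrist"; returns a dict with "img" (384x512x3 uint8, blue, green, red), "intrinsics" (3x3 intrinsics, pixels), "extrinsics" (4x4, takes a point from camera to world coordinates); the wrist camera has in their place "tool_from_camera" (4x4, takes a point from camera to tool coordinates, whose origin is the TCP and whose axes are the flange's). Camera axes: x right, y down, z forward; pixel columns grow to the right and rows downward; lengths in m; the calibration is good to about 2 mm. A picture is of the moment at which its call begins: read the wrist's pose just before it. There is no depth.
- r.finish_job(): hands the job in, once; it reports no verdict.
Trained networks look in a picture, given as the dict that the camera call returned (one of the last four; its "shot" number tells which), for a name from the list of things; names that differ only in an ending like _2 or _b are one class to them, and where a whole thing is asked for, a point or a joint stands for the part that bears it (a point fixed in the world has none). Each returns a list of dicts, best first, with "p" (0 to 1); they miss things now and then, are a little off and sometimes report something else, mostly with a low value. They report only what shows in the picture. A call takes as long as a camera call. They do not tell look-alikes from the thing itself.
- r.spot_in(picture, label): "xyz" ([x, y, z] in m, in world coordinates, good to about 4 mm: the middle of the surface that is visible of it).
- r.spot_point(picture, label): "xyz" ([x, y, z] in m, in world coordinates, good to about 4 mm: a listed point, or the origin of a listed thing).
The state is a dict: "clock": time; "q": joint angles; "qd": joint speeds; "joint_torque": joint torques, N m; "tool_pos": TCP position; "eef_rot": TCP orientation; "contact_force": force on the tool from outside, world axes, zero at the start; "moment": the same for the moment, N m; "opening": opening from 0.0 (shut) to 1.0 (fully open).
Only numpy, scipy, OpenCV 4.12 (cv2) and the standard library are available. Lean on these libraries where they do the work, as an engineer would, in place of code of your own. Each camera call takes 0.05 s, during which the arm holds its last target.

## Working session

There is one attempt and no reset: what is moved stays moved. The work goes in short steps, Python scripts to look and compute and a tool call to move; the robot and the scene stay as the last step left them, time stands still between calls to the robot, and variables do not carry over. Pictures are saved under pics/ and viewed, and the job is handed in when it is done.

Besides the shell and the picture viewer there is one more tool, called after ">>>" as name(argument=value, ...), one argument or row to a line, values as JSON. carry_out: Moves the arm, as the interface text tells. Its arguments: {"type":"object","properties":{"commands":{"type":"array","items":{"type":"array","items":{"type":"number"}}},"fingers":{"type":"number"},"grip_force":{"type":"number"}},"required":["commands"]}

```bash
ls; mkdir -p pics
cat > h.py <<'E'
import numpy as np, cv2
from plant import r
from scipy.spatial.transform import Rotation as R
def snap(n,f=None):
    s=r.get_state(); p=r.snapshot(n)
    if f: cv2.imwrite('pics/'+f+'.png',p['img'])
    p['st']=s
    if n=='wrist':
        T=np.eye(4);T[:3,:3]=R.from_quat(s['eef_rot']).as_matrix();T[:3,3]=s['tool_pos']
        p['E']=T@np.array(p['tool_from_camera'])
    else: p['E']=np.array(p['extrinsics'])
    return p
def proj(p,X):
    c=np.linalg.inv(p['E'])@np.append(X,1); u=np.array(p['intrinsics'])@c[:3]; return u[:2]/u[2]
def onplane(p,uv,z):
    d=p['E'][:3,:3]@np.linalg.inv(np.array(p['intrinsics']))@np.array([uv[0],uv[1],1.]); o=p['E'][:3,3]
    return o+d*(z-o[2])/d[2]
def tool(dw,st=None):
    st=st or r.get_state(); return R.from_quat(st['eef_rot']).inv().apply(dw)
E
python3 - <<'E'
from h import *
s=r.get_state(); print({k:np.round(v,3) for k,v in s.items()})
for n in ['scene','top']:
    p=snap(n,n+'0')
    for l in ['logger','logger_mid','dock','pad_top','case','recess','lid_hinge','lid_edge','bolt_knob','bolt_tip','keeper_mouth','reagent_bottle','tip_box','specimen_jar']:
        try: print(n,l,[(np.round(d['xyz'],3).tolist(),round(d['p'],2),np.round(proj(p,d['xyz'])).tolist()) for d in r.spot_point(p,l)][:4])
        except Exception as e: print(l,e)
E
```

```text
pics
{'clock': np.float64(0.0), 'q': array([-1.173,  0.69 , -0.195,  1.566,  0.157,  0.902, -0.215]), 'qd': array([-0.   , -0.002, -0.   ,  0.002,  0.   , -0.001, -0.001]), 'joint_torque': array([ 1.0000e-03, -5.2758e+01, -1.2670e+00, -1.5342e+01, -5.3000e-02,
        6.0000e-03,  0.0000e+00]), 'tool_pos': array([0.222, 0.583, 0.238]), 'eef_rot': array([ 0.181,  0.984, -0.001, -0.   ]), 'contact_force': array([-0.301, -0.078, -0.049]), 'moment': array([-0.008, -0.046,  0.008]), 'opening': np.float64(1.0)}
scene logger [([0.52, -0.326, 0.007], 0.84, [145.0, 229.0]), ([0.424, -0.33, 0.003], 0.65, [142.0, 211.0])]
scene logger_mid [([0.422, -0.324, 0.049], 0.57, [142.0, 198.0])]
scene dock [([0.524, -0.324, -0.002], 0.84, [146.0, 233.0]), ([0.546, 0.343, 0.283], 0.4, [385.0, 119.0])]
scene pad_top [([0.353, -0.004, 0.011], 0.8, [246.0, 183.0]), ([0.478, -0.145, 0.014], 0.76, [207.0, 210.0]), ([0.754, -0.048, 0.002], 0.54, [261.0, 273.0])]
scene case [([0.554, 0.211, 0.002], 0.86, [331.0, 212.0])]
scene recess [([0.548, 0.249, 0.079], 0.76, [345.0, 187.0]), ([0.523, -0.33, 0.058], 0.21, 
[... 1205 characters left out ...]
op recess [([0.55, 0.251, 0.076], 0.94, [164.0, 185.0])]
top lid_hinge [([0.545, 0.337, 0.109], 0.55, [128.0, 187.0])]
top lid_edge [([0.546, 0.337, 0.279], 0.96, [105.0, 180.0])]
top bolt_knob [([0.558, 0.153, 0.136], 0.58, [199.0, 180.0]), ([0.547, 0.381, 0.214], 0.4, [96.0, 183.0])]
top bolt_tip [([0.543, 0.351, 0.285], 0.46, [98.0, 181.0]), ([0.34, -0.211, 0.001], 0.27, [339.0, 262.0])]
top keeper_mouth [([0.561, 0.157, 0.134], 0.58, [197.0, 178.0])]
top reagent_bottle [([0.759, -0.048, -0.002], 0.67, [277.0, 112.0])]
top tip_box [([0.521, -0.33, 0.059], 0.62, [386.0, 194.0]), ([0.697, -0.289, -0.002], 0.56, [364.0, 132.0])]
top specimen_jar [([0.342, -0.212, 0.0], 0.49, [339.0, 261.0])]
```

View pics/scene0.png

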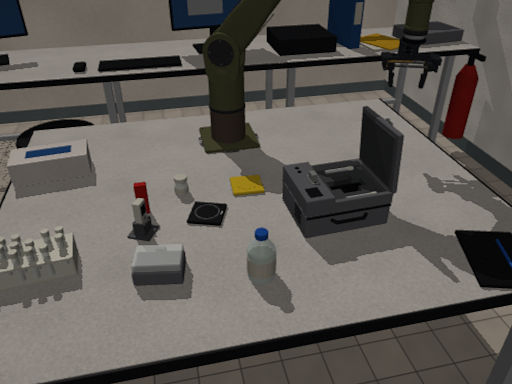

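View pics/top0.png

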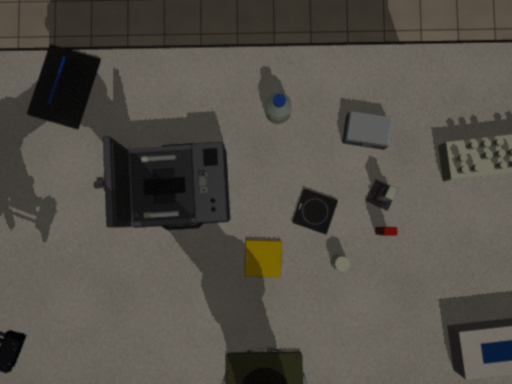

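Run:
```python
import cv2
a=cv2.imread('pics/scene0.png')[150:270,100:270]; cv2.imwrite('pics/s0c.png',cv2.resize(a,None,fx=4,fy=4,interpolation=2))
a=cv2.imread('pics/top0.png')[150:280,240:410]; cv2.imwrite('pics/t0c.png',cv2.resize(a,None,fx=4,fy=4,interpolation=2))
a=cv2.imread('pics/top0.png')[130:250,60:230]; cv2.imwrite('pics/t0d.png',cv2.resize(a,None,fx=4,fy=4,interpolation=2))
```

```text
(no output)
```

View pics/s0c.png

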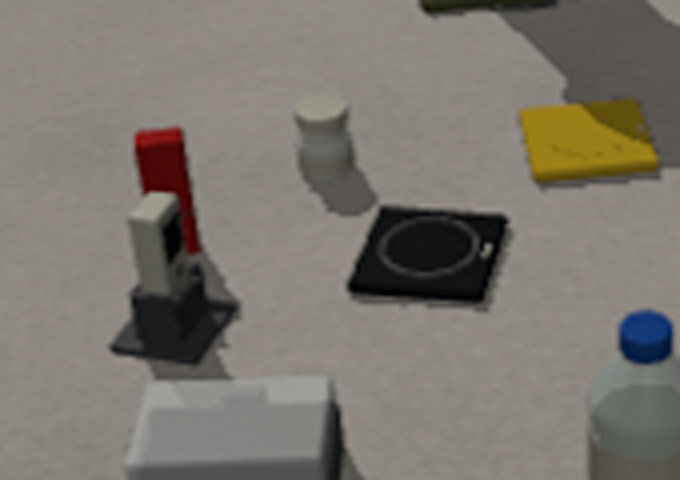

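View pics/t0c.png

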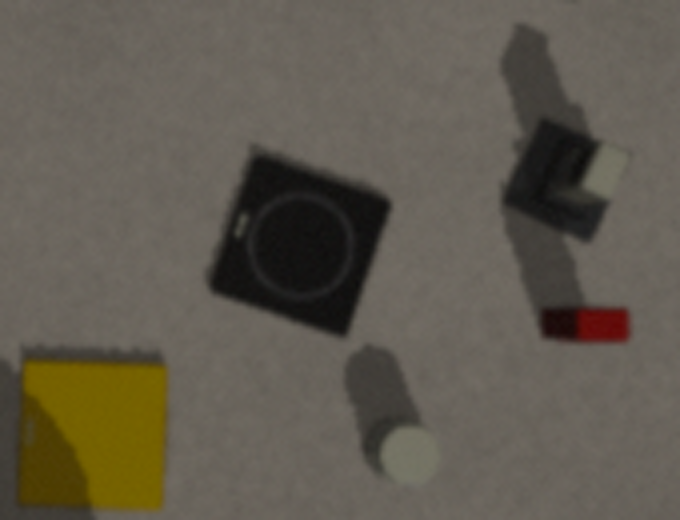

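View pics/t0d.png

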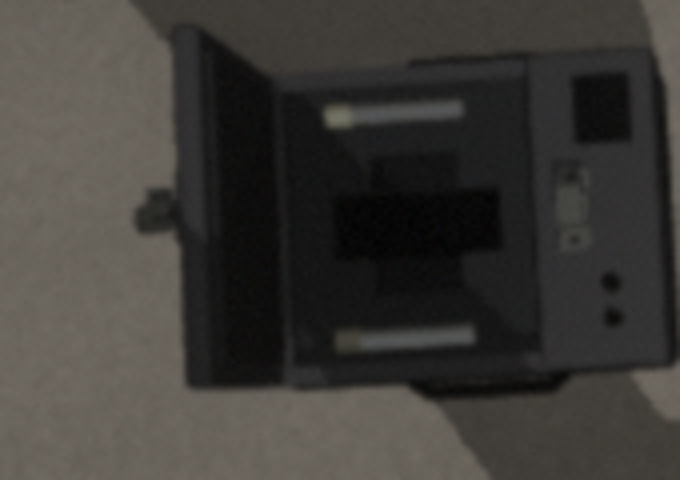

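>>> carry_out(
  commands=[
    [-0.287, -0.248, -0.21, 0, 0, 0],
    [-0.287, -0.248, -0.21, 0, 0, 0],
    [-0.287, -0.248, -0.21, 0, 0, 0],
    [-0.287, -0.248, -0.21, 0, 0, 0],
    [-0.287, -0.248, -0.21, 0, 0, 0],
    [-0.287, -0.248, -0.21, 0, 0, 0],
    [-0.287, -0.248, -0.21, 0, 0, 0],
    [-0.287, -0.248, -0.21, 0, 0, 0],
    [-0.287, -0.248, -0.21, 0, 0, 0],
    [-0.287, -0.248, -0.21, 0, 0, 0],
  ],
)

```text
clock: 2.5
tool_pos: [0.4057, 0.2463, 0.4511]
eef_rot: [0.185, 0.983, 0.001, 0.003]
contact_force: [-0.1, 0.5, 0.1]
opening: 0.999
```

Run:
```python
from h import *
import json
s=r.get_state(); print({k:np.round(v,4).tolist() for k,v in s.items() if k in('clock','q','tool_pos','eef_rot')})
# xArm7 FK modified DH test
def mdh(a,al,d,th):
    c,s_=np.cos(th),np.sin(th);ca,sa=np.cos(al),np.sin(al)
    return np.array([[c,-s_,0,a],[s_*ca,c*ca,-sa,-d*sa],[s_*sa,c*sa,ca,d*ca],[0,0,0,1]])
P=np.pi/2
def fk(q,b=0,tl=.17):
    T=np.eye(4)
    for (a,al,d),t in zip([(0,0,.267),(0,-P,0),(0,P,.293),(.0525,P,0),(.0775,P,.3425),(0,P,0),(.076,-P,.097)],q): T=T@mdh(a,al,d,t)
    T=T@mdh(0,0,tl,0)
    return T
for q in ([-1.173,.689,-.195,1.565,.157,.902,-.215],s['q']):
    T=fk(q);print(np.round(T,3))
```

```text
{'clock': 2.5, 'q': [-0.5094, 0.2656, -0.1856, 1.641, 0.0546, 1.235, 0.4915], 'tool_pos': [0.4057, 0.2463, 0.4511], 'eef_rot': [0.1854, 0.9827, 0.0009, 0.0027]}
[[ 0.354 -0.935 -0.003  0.146]
 [-0.935 -0.354  0.01  -0.594]
 [-0.011 -0.001 -1.     0.037]
 [ 0.     0.     0.     1.   ]]
[[ 0.364 -0.925  0.114  0.465]
 [-0.923 -0.374 -0.089 -0.365]
 [ 0.125 -0.073 -0.989  0.294]
 [ 0.     0.     0.     1.   ]]
```

>>> carry_out(
  commands=[
    [-0.253, -0.427, 0.05, 0, 0, 0],
    [-0.253, -0.427, 0.05, 0, 0, 0],
    [-0.253, -0.427, 0.05, 0, 0, 0],
    [-0.253, -0.427, 0.05, 0, 0, 0],
    [-0.253, -0.427, 0.05, 0, 0, 0],
    [-0.253, -0.427, 0.05, 0, 0, 0],
    [-0.253, -0.427, 0.05, 0, 0, 0],
    [-0.253, -0.427, 0.05, 0, 0, 0],
    [-0.253, -0.427, 0.05, 0, 0, 0],
    [-0.253, -0.427, 0.05, 0, 0, 0],
    [-0.253, -0.427, 0.05, 0, 0, 0],
  ],
)

```text
clock: 3.6
tool_pos: [0.4859, -0.2455, 0.397]
eef_rot: [0.186, 0.983, -0.002, -0.001]
contact_force: [-0.4, 0.5, 0.2]
opening: 0.997
```

Run:
```python
from h import *
p=snap('wrist','w1'); s=p['st']
print({k:np.round(v,4).tolist() for k,v in s.items() if k in('clock','q','tool_pos','eef_rot')}); print(np.round(p['tool_from_camera'],3))
for l in ['logger','dock','pad_top']:
    print(l,[(np.round(d['xyz'],3).tolist(),round(d['p'],2),np.round(proj(p,d['xyz'])).tolist()) for d in r.spot_point(p,l)][:4])
```

```text
{'clock': 3.6, 'q': [0.3466, 0.4156, 0.0535, 1.5736, -0.0191, 1.154, 1.6007], 'tool_pos': [0.4859, -0.2455, 0.397], 'eef_rot': [0.1856, 0.9826, -0.0019, -0.0009]}
[[-0.001 -0.966 -0.257  0.064]
 [ 1.    -0.001 -0.     0.   ]
 [ 0.    -0.257  0.966 -0.145]
 [ 0.     0.     0.     1.   ]]
logger [([0.523, -0.327, 0.005], 0.95, [226.0, 182.0]), ([0.421, -0.327, 0.003], 0.91, [202.0, 127.0])]
dock [([0.522, -0.336, 0.0], 0.84, [221.0, 182.0])]
pad_top [([0.484, -0.144, 0.009], 0.68, [317.0, 122.0])]
```

View pics/w1.png

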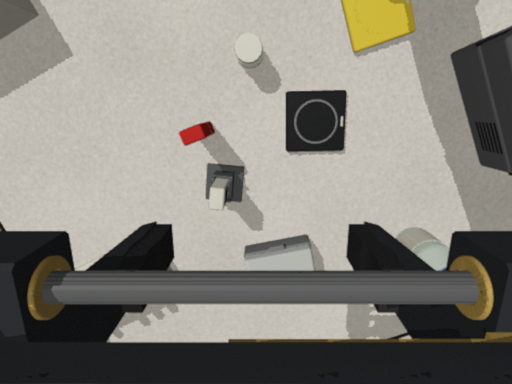

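Run:
```python
from h import *
a=cv2.imread('pics/w1.png')[80:230,170:360]; cv2.imwrite('pics/w1c.png',cv2.resize(a,None,fx=4,fy=4,interpolation=2))
```

```text
(no output)
```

View pics/w1c.png

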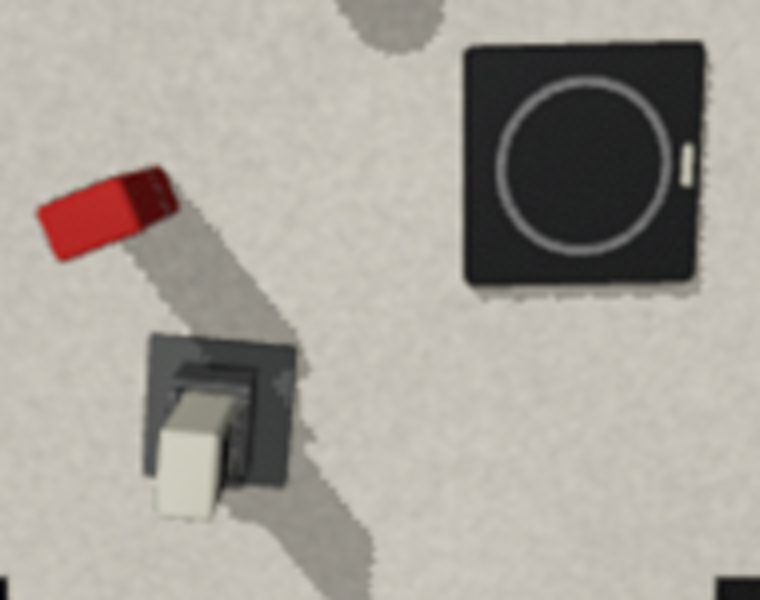

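Run:
```python
from h import *
import pickle
p=snap('wrist')
def f(pts,z):
    W=np.array([onplane(p,(170+x/4-.4,80+y/4-.4),z) for x,y in pts]); print(np.round(W[:,:2],4).tolist(),'c',np.round(W.mean(0)[:2],4))
    e=W[1]-W[0]; e2=W[2]-W[3]; g=W[0]-W[3];g2=W[1]-W[2]
    for v in (e,e2,g,g2): print(np.round(np.linalg.norm(v),4),np.round(np.degrees(np.arctan2(v[1],v[0])),1))
f([(150,335),(297,347),(287,487),(143,475)],.006)
f([(165,428),(222,437),(211,519),(157,515)],.106)
f([(466,48),(703,43),(694,281),(467,285)],.012)
```

```text
[[0.4848, -0.3333], [0.5125, -0.2753], [0.5704, -0.3029], [0.5423, -0.3613]] c [ 0.5275 -0.3182]
0.0642 64.5
0.0648 64.3
0.0639 154.0
0.0642 154.5
[[0.5074, -0.3194], [0.5178, -0.3014], [0.5454, -0.3171], [0.5369, -0.3351]] c [ 0.5269 -0.3183]
0.0208 59.9
0.0199 64.8
0.0334 151.9
0.0317 150.3
[[0.4209, -0.1651], [0.4532, -0.0744], [0.5448, -0.1058], [0.5122, -0.197]] c [ 0.4828 -0.1356]
0.0963 70.4
0.0968 70.3
0.0966 160.8
0.0969 161.0
```

Run:
```python
from h import *
p=snap('wrist','w2'); s=p['st']
print({k:np.round(v,4).tolist() for k,v in s.items() if k in('clock','q','qd','tool_pos','eef_rot')})
for l in ['logger','dock','pad_top','logger_mid']:
    print(l,[(np.round(d['xyz'],4).tolist(),round(d['p'],2),np.round(proj(p,d['xyz'])).tolist()) for d in r.spot_point(p,l)][:4])
g=cv2.cvtColor(p['img'],cv2.COLOR_BGR2GRAY)
m=(g<70).astype(np.uint8); n,L,st,c=cv2.connectedComponentsWithStats(m[:220])
for i in range(1,n):
    if 300<st[i,4]<8000:
        pts=np.argwhere(L==i)[:,::-1].astype(np.float32); print(st[i],cv2.minAreaRect(pts))
```

```text
{'clock': 3.85, 'q': [0.3385, 0.4098, 0.0452, 1.5776, -0.0212, 1.155, 1.5992], 'qd': [-0.0031, -0.0084, 0.0044, -0.0014, 0.0019, 0.0008, 0.0031], 'tool_pos': [0.4874, -0.2364, 0.3987], 'eef_rot': [0.1791, 0.9838, 0.0007, -0.0]}
logger [([0.5219, -0.3247, 0.0061], 0.94, [220.0, 181.0]), ([0.4218, -0.3253, -0.0015], 0.87, [198.0, 127.0]), ([0.3434, -0.2097, -0.0013], 0.36, [244.0, 55.0])]
dock [([0.5217, -0.3321, 0.0017], 0.84, [216.0, 182.0])]
pad_top [([0.4807, -0.145, 0.0112], 0.88, [309.0, 122.0]), ([0.3569, -0.0026, 0.012], 0.74, [372.0, 11.0]), ([0.6988, -0.2873, 0.001], 0.18, [274.0, 258.0])]
logger_mid [([0.5225, -0.3269, 0.0576], 0.84, [215.0, 189.0]), ([0.4218, -0.3242, 0.0509], 0.68, [192.0, 129.0])]
[ 444   21   68  159 6504] ((477.5, 100.0), (158.0, 67.0), 90.0)
[ 280   93   60   60 1852] ((309.5, 122.5), (59.0, 59.0), 90.0)
[ 290  103   39   40 1198] ((309.0, 122.50000762939453), (37.47665786743164, 38.890872955322266), 45.0)
[207 165  30  39 590] ((220.7005157470703, 184.19290161132812), (28.92630386352539, 38.04592514038086), 4.085616588592529)
```

View pics/w2.png

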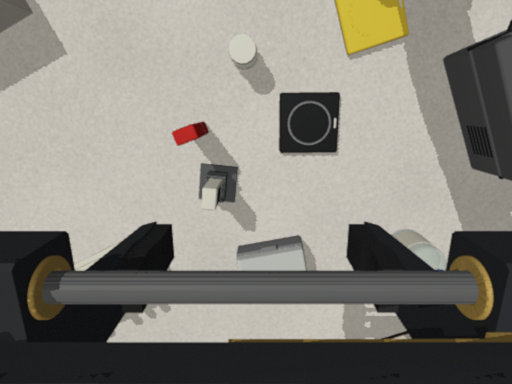

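Run:
```python
from h import *
a=cv2.imread('pics/w2.png')[80:230,160:350]; cv2.imwrite('pics/w2c.png',cv2.resize(a,None,fx=4,fy=4,interpolation=2))
```

```text
(no output)
```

View pics/w2c.png

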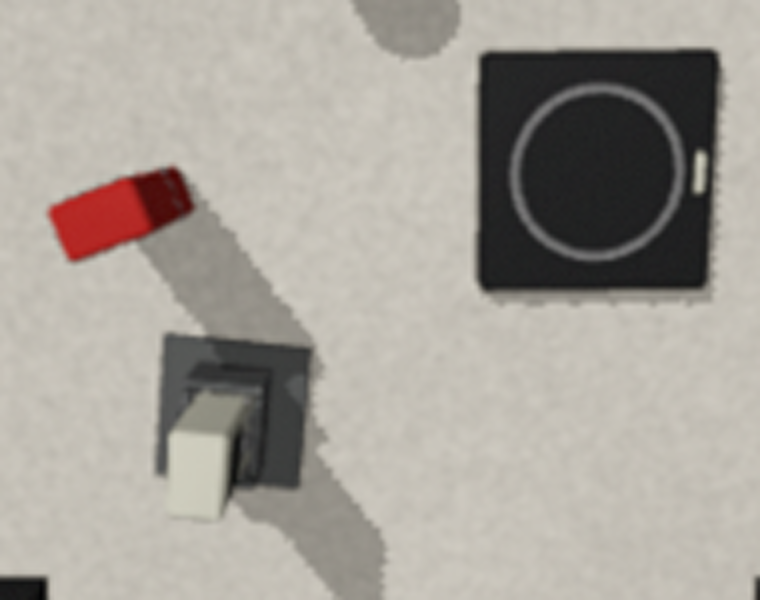

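```bash
cat > kin.py <<'E'
import numpy as np, itertools
from scipy.spatial.transform import Rotation as R
from scipy.optimize import least_squares
S=[([-1.173,.689,-.195,1.565,.157,.902,-.215],[.222,.5835,.2385],[.181,.984,-.001,0]),
([-0.5094,.2656,-.1856,1.641,.0546,1.235,.4915],[.4057,.2463,.4511],[.1854,.9827,.0009,.0027]),
([.3466,.4156,.0535,1.5736,-.0191,1.154,1.6007],[.4859,-.2455,.397],[.1856,.9826,-.0019,-.0009]),
([.3385,.4098,.0452,1.5776,-.0212,1.155,1.5992],[.4874,-.2364,.3987],[.1791,.9838,.0007,0])]
def fk(q,sg,par):
    d1,d3,a3,d5,a5,d7,a7,o1,o7=par
    Z=lambda t:R.from_rotvec([0,0,t]);Y=lambda t:R.from_rotvec([0,t,0])
    q=np.array(q)*sg
    p=np.array([0,0,d1.item() if hasattr(d1,'item') else d1]);A=Z(q[0]+o1)*Y(q[1])
    A=A*Z(q[2]); p=p+A.apply([a3,0,d3]); A=A*Y(q[3]); A=A*Z(q[4]); p=p+A.apply([a5,0,d5]); A=A*Y(q[5]); p=p+A.apply([a7,0,d7]); A=A*Z(q[6]+o7)
    return p,A
E
python3 - <<'E'
from kin import *
best=[]
for s in itertools.product([1,-1],repeat=4):
    sg=np.array([s[0],1,s[1],1,s[2],1,s[3]])
    for o7 in (0,1.57,3.14,-1.57):
        x0=[.3,.4,0,.4,0,.25,0,0,o7]
        def res(x):
            o=[]
            for q,p,e in S:
                P,A=fk(q,sg,x); o+=list(P-p)+list((R.from_quat(e).inv()*A).as_rotvec()*.3)
            return np.array(o+list(np.array([x[2],x[4],x[6]])*.003))
        f=least_squares(res,x0); best.append((f.cost,sg.tolist(),np.round(f.x,4).tolist()))
best.sort(key=lambda t:t[0])
for b in best[:4]: print(b)
from h import *
p=snap('wrist','w3')
def f(pts,z):
    W=np.array([onplane(p,(160+x/4-.4,80+y/4-.4),z) for x,y in pts]); print(np.round(W[:,:2],4).tolist(),'c',np.round(W.mean(0)[:2],4))
    e=W[1]-W[0]; e2=W[2]-W[3]; g=W[0]-W[3];g2=W[1]-W[2]
    for v in (e,e2,g,g2): print(np.round(np.linalg.norm(v),4),np.round(np.degrees(np.arctan2(v[1],v[0])),1))
f([(165,333),(312,348),(299,489),(155,474)],.006)
f([(169,427),(233,434),(219,519),(167,516)],.106)
f([(480,53),(718,51),(708,290),(480,290)],.012)
print(p['st']['tool_pos'],p['st']['clock'])
E
```

```text
(np.float64(3.1496516094130666e-05), [-1, 1, -1, 1, -1, 1, -1], [0.6677, 0.5389, -0.0571, 0.4209, -0.0353, 0.6481, 0.0207, -0.0849, 1.4859])
(np.float64(3.149651609413415e-05), [-1, 1, -1, 1, -1, 1, -1], [0.6677, 0.5389, -0.0571, 0.4209, -0.0353, 0.6481, 0.0207, -0.0849, 1.4859])
(np.float64(3.149651609413447e-05), [-1, 1, -1, 1, -1, 1, -1], [0.6677, 0.5389, -0.0571, 0.4209, -0.0353, 0.6481, 0.0207, -0.0849, 1.4859])
(np.float64(3.149651609413545e-05), [-1, 1, -1, 1, -1, 1, -1], [0.6677, 0.5389, -0.0571, 0.4209, -0.0353, 0.6481, 0.0207, -0.0849, 1.4859])
[[0.4801, -0.3453], [0.509, -0.2879], [0.5668, -0.3174], [0.5373, -0.3752]] c [ 0.5233 -0.3315]
0.0643 63.3
0.065 63.0
0.0646 152.4
0.0649 153.0
[[0.5024, -0.3336], [0.513, -0.3129], [0.5411, -0.3303], [0.5332, -0.3478]] c [ 0.5224 -0.3312]
0.0232 62.7
0.0192 65.7
0.034 155.2
0.0331 148.2
[[0.4191, -0.1776], [0.4528, -0.0867], [0.5448, -0.1194], [0.5102, -0.2106]] c [ 0.4817 -0.1486]
0.0969 69.7
0.0975 69.2
0.0969 160.1
0.0977 160.4
[ 0.48704843 -0.23794724  0.39897229] 4.1
```

>>> carry_out(
  commands=[
    [-0.02, 0.01, 0, 8, 0, 0],
    [-0.05, 0.03, 0, 16, 0, 0],
    [-0.078, 0.049, 0, 24, 0, 0],
    [-0.078, 0.049, 0, 30, 0, 0],
    [-0.078, 0.049, 0, 30, 0, 0],
    [-0.078, 0.049, 0, 30, 0, 0],
  ],
)

```text
clock: 4.75
tool_pos: [0.5767, -0.2211, 0.3988]
eef_rot: [0.175, 0.95, -0.254, -0.047]
contact_force: [-0.4, -0.1, 1.2]
opening: 0.998
```

Run:
```python
from h import *
s=r.get_state(); print({k:np.round(v,4).tolist() for k,v in s.items() if k in('clock','q','qd','tool_pos','eef_rot')})
from kin import *
S.append((s['q'],s['tool_pos'],s['eef_rot']))
import pickle; pickle.dump(S[4:],open('S.pkl','wb'))
sg=np.array([-1,1,-1,1,-1,1,-1])
def res(x):
    o=[]
    for q,p,e in S:
        P,A=fk(q,sg,x); o+=list(P-p)+list((R.from_quat(e).inv()*A).as_rotvec()*.3)
    return np.array(o+list(np.array([x[2],x[4],x[6]])*.003))
f=least_squares(res,[.3,.4,0,.4,0,.25,0,0,1.57]); print(f.cost,np.round(f.x,4)); print(np.round(f.fun.reshape(-1)[:len(S)*6].reshape(-1,6),4))
```

```text
{'clock': 4.75, 'q': [-0.0736, 0.6078, 0.2092, 1.3676, 0.3964, 1.3376, 1.1898], 'qd': [0.0481, -0.033, 0.0288, -0.0001, 0.0065, -0.0, -0.0018], 'tool_pos': [0.5767, -0.2211, 0.3988], 'eef_rot': [0.1748, 0.9501, -0.2541, -0.0471]}
0.00013767932386973803 [ 0.3319  0.5769 -0.0302  0.3896  0.0194  0.3001  0.008  -0.0809  1.4921]
[[ 0.0065 -0.0023  0.0009 -0.0009  0.0003  0.0006]
 [-0.0027  0.0066  0.0001  0.0001 -0.0001  0.0006]
 [ 0.0015  0.0019 -0.001  -0.      0.0001  0.0007]
 [ 0.0016  0.002  -0.001  -0.     -0.      0.0006]
 [-0.0017  0.0011  0.001  -0.0005  0.0121 -0.0026]]
```

```bash
cat >> kin.py <<'E'
import pickle,os
if os.path.exists('S.pkl'): S+=pickle.load(open('S.pkl','rb'))
sg=np.array([-1,1,-1,1,-1,1,-1])
def fk2(q,x):
    # x: d1, (a3,b3,d3),(a5,b5,d5),(a7,b7,d7), joint offsets 7
    q=(np.array(q)+x[10:17])*sg
    Z=lambda t:R.from_rotvec([0,0,t]);Y=lambda t:R.from_rotvec([0,t,0])
    A=Z(q[0])*Y(q[1])*Z(q[2]); p=np.array([0,0,x[0]])+A.apply(x[1:4]); A=A*Y(q[3])*Z(q[4]); p=p+A.apply(x[4:7]); A=A*Y(q[5]); p=p+A.apply(x[7:10]); return p,A*Z(q[6])
def fit():
    x0=np.array([.33,0,0,.5,0,0,.4,0,0,.3]+[0]*6+[-np.pi/2])
    w=np.array([.002]+[.02,.02,.002]*3+[.05]*7)
    def res(x):
        o=[]
        for q,p,e in S:
            P,A=fk2(q,x); o+=list(P-p)+list((R.from_quat(e).inv()*A).as_rotvec()*.3)
        return np.array(o+list((x-x0)*w))
    f=least_squares(res,x0); return f.x,f
E
python3 - <<'E'
from kin import *
x,f=fit(); print(f.cost,np.round(x,3)); print(np.round(f.fun[:len(S)*6].reshape(-1,6),4))
E
```

```text
9.346454107029933e-06 [ 3.400e-01 -1.000e-03 -4.700e-02  5.730e-01  1.700e-02  1.000e-03
  3.470e-01 -4.000e-03  1.000e-03  3.100e-01  2.000e-03 -3.000e-03
  0.000e+00  9.000e-03  0.000e+00 -5.000e-03 -1.569e+00]
[[ 0.0011  0.0006 -0.0005 -0.0008  0.0002 -0.0002]
 [ 0.0019  0.0017 -0.0009  0.0003 -0.0002  0.0001]
 [-0.0014  0.0012  0.0007  0.0001  0.0001  0.0003]
 [-0.0013  0.001   0.0007  0.0001  0.0002  0.0002]
 [-0.      0.     -0.     -0.0002  0.0005 -0.0004]]
```

```bash
cat >> kin.py <<'E'
LO=np.array([-3.01,-.46,-1.47,.13,-1,.04,-2.66]);HI=np.array([3.01,2.08,1.51,2.56,4.14,2.09,2.66])
def ik(x,pos,rot,q0):
    q0=np.clip(q0,LO+.02,HI-.02)
    def res(q):
        P,A=fk2(q,x); return np.r_[(P-pos)*10,(rot.inv()*A).as_rotvec()*5,(q-q0)*.01]
    f=least_squares(res,q0,bounds=(LO+.01,HI-.01)); P,A=fk2(f.x,x)
    return f.x,np.linalg.norm(P-pos),np.degrees(np.linalg.norm((rot.inv()*A).as_rotvec()))
def frame(z,y):
    z=z/np.linalg.norm(z); y=y/np.linalg.norm(y); return R.from_matrix(np.c_[np.cross(y,z),y,z])
E
python3 - <<'E'
from kin import *
x,f=fit(); x[10:]=np.round(x[10:],2)*0; x[16]=-np.pi/2
q0=np.array(S[-1][0])
az=np.radians(63.3); d=np.array([np.cos(az),np.sin(az),0]); ly=np.cross([0,0,1],d); up=np.array([0,0,1.])
base=np.array([.523,-.329,0])
for t in (25,35,45):
  for s in (1,-1):
    T=np.radians(t); a=-d*np.cos(T)-up*np.sin(T); Ra=frame(a,s*ly)
    g=base+up*.088
    qa,e1,e2=ik(x,g+a*.006-a*.10,Ra,q0); qb,e3,e4=ik(x,g+a*.006,Ra,qa)
    print(t,s,'pre',np.round(qa,2),round(e1,3),round(e2,1),'grasp',np.round(qb,2),round(e3,3),round(e4,1))
    for psi in (0,-40,-80,-120,60,120):
        Rz=R.from_euler('z',psi,degrees=True)
        Rb=Rz*R.from_rotvec(-np.pi/2*ly)*Ra; ab=Rb.apply([0,0,1]); zl=Rz.apply(-d)
        tcp=np.array([.481,-.146,.024])+zl*.032+ab*.006
        qc,e5,e6=ik(x,tcp,Rb,qa); print('   ',psi,np.round(qc,2),round(e5,3),round(e6,1))
E
```

```text
25 1 pre [-0.11  1.16  0.06  1.47  0.86  1.39  2.03] 0.0 0.0 grasp [-0.02  1.21  0.1   1.57  0.96  1.24  1.96] 0.0 0.0
    0 [ 0.95  1.08 -0.74  2.06  0.89  0.26  2.32] 0.0 0.0
    -40 [ 1.16  1.39 -1.41  2.41  1.94  1.05  0.6 ] 0.0 0.0
    -80 [ 0.87  1.42 -1.46  2.55  1.97  1.56 -0.43] 0.006 0.4
    -120 [ 0.52  1.23 -1.14  2.41  1.78  1.45 -1.3 ] 0.0 0.0
    60 [ 0.97  1.43 -1.46  2.    1.22  1.27  2.65] 0.088 10.0
    120 [0.05 1.1  0.07 2.23 2.22 0.05 2.65] 0.131 16.0
25 -1 pre [-0.47  1.44  0.97  1.46  0.05  1.01 -0.43] 0.0 0.0 grasp [-0.37  1.5   0.96  1.56  0.06  0.79 -0.44] 0.0 0.0
    0 [ 0.84  1.04 -0.53  2.05  0.1   0.16 -0.02] 0.0 0.0
    -40 [ 1.14  1.36 -1.37  2.42  1.96  1.01 -2.58] 0.0 0.0
    -80 [ 0.18  0.82  0.07  2.1  -0.99  0.05 -0.65] 0.106 13.6
    -120 [-0.37  1.01  0.5   2.11 -0.99  0.05 -1.7 ] 0.066 8.4
    60 [ 0.51  1.05 -0.22  1.65 -0.08  0.81  1.01] 0.0 0.0
    120 [ 0.23  1.07 -0.17  1.58  0.27  0.96  1.53] 0.0 0.0
35 1 pre [-0.04  1.05  0.01  1.54  0.84  1.28  2.08] 0.0 0.0 grasp [0.05 1.13 0.05 1.62 0.95 1.12 2.  ] 0.0 0.0
    0 [ 1.14  1.21 -0.94  2
[... 1076 characters left out ...]
.46  2.55  2.42  1.82 -0.26] 0.076 3.1
    -120 [ 0.26  1.37 -1.04  2.51  1.81  1.88 -1.68] 0.0 0.0
    60 [ 0.99  1.52 -1.46  1.98  1.04  1.21  2.65] 0.15 17.4
    120 [-0.01  1.21  0.13  2.31  2.21  0.05  2.65] 0.221 25.2
45 -1 pre [-0.36  1.19  0.9   1.58 -0.09  0.83 -0.2 ] 0.0 0.0 grasp [-0.26  1.28  0.85  1.65 -0.11  0.63 -0.19] 0.0 0.0
    0 [ 1.14  1.23 -0.74  1.97 -0.19  0.32  0.46] 0.0 0.0
    -40 [ 1.38  1.63 -1.46  2.52  2.29  1.01 -2.49] 0.0 0.0
    -80 [ 0.24  0.69 -0.05  2.07  1.02  0.05 -2.65] 0.189 24.7
    -120 [-0.84  1.33  0.84  2.1  -0.99  0.05 -2.14] 0.092 11.8
    60 [ 0.49  1.21 -0.05  1.37 -0.34  1.28  1.25] 0.0 0.0
    120 [0.1  1.24 0.03 1.26 0.1  1.42 1.69] 0.0 0.0
```

```bash
cat >> h.py <<'E'
def goto(pos,rot,st=None):
    st=st or r.get_state(); A=R.from_quat(st['eef_rot'])
    print('at',np.round(st['tool_pos'],4),'clock',st['clock'],'-> shift',np.round(A.inv().apply(np.array(pos)-st['tool_pos']),4).tolist(),'rotvec',np.round((A.inv()*rot).as_rotvec(degrees=True),2).tolist(),'ang',round(np.degrees((A.inv()*rot).magnitude()),1))
E
cat > geo.py <<'E'
from h import *
from kin import frame
az=np.radians(63.3); d=np.array([np.cos(az),np.sin(az),0]); up=np.array([0,0,1.]); ly=np.cross(up,d)
T=np.radians(35); a=-d*np.cos(T)-up*np.sin(T); Ra=frame(a,-ly); base=np.array([.523,-.329,0]); g=base+up*.088
E
python3 - <<'E'
from geo import *
goto(g-a*.17,Ra); print(g-a*.17)
E
```

```text
at [ 0.5767 -0.2211  0.3988] clock 4.75 -> shift [-0.0025, 0.1226, 0.1755] rotvec [22.96, -16.7, 92.74] ang 97.0
[ 0.5855703  -0.20459281  0.18550799]
```

>>> carry_out(
  commands=[
    [0, 0.01, 0.015, 1.9, -1.4, 7.7],
    [0, 0.02, 0.029, 3.8, -2.8, 15.5],
    [0, 0.031, 0.044, 5.7, -4.2, 23.2],
    [0, 0.041, 0.058, 7.7, -5.6, 30.9],
    [0, 0.051, 0.073, 9.6, -7, 38.6],
    [0, 0.061, 0.088, 11.5, -8.4, 46.4],
    [0, 0.072, 0.102, 13.4, -9.7, 54.1],
    [-0.001, 0.082, 0.117, 15.3, -11.1, 61.8],
    [-0.001, 0.092, 0.132, 17.2, -12.5, 69.6],
    [-0.002, 0.102, 0.146, 19.1, -13.9, 77.3],
    [-0.002, 0.112, 0.161, 21, -15.3, 85],
    [-0.0025, 0.1226, 0.1755, 23, -16.7, 92.7],
  ],
)

```text
clock: 5.95
tool_pos: [0.5855, -0.207, 0.1863]
eef_rot: [0.758, 0.461, -0.392, 0.243]
contact_force: [0.3, -0.6, 0.4]
opening: 1.0
```

>>> carry_out(
  commands=[
    [0, 0, 0, 0, 0, 0],
    [0, 0, 0, 0, 0, 0],
    [0, 0, 0, 0, 0, 0],
  ],
)

```text
clock: 6.25
tool_pos: [0.5859, -0.2063, 0.1879]
eef_rot: [0.755, 0.465, -0.393, 0.242]
contact_force: [0.5, -0.1, -0.4]
opening: 0.998
```

Run:
```python
from geo import *
p=snap('wrist','w4'); s=p['st']
print({k:np.round(v,4).tolist() for k,v in s.items() if k in('q','qd','contact_force')})
for l in ['logger','dock','logger_mid']:
    print(l,[(np.round(d['xyz'],4).tolist(),round(d['p'],2),np.round(proj(p,d['xyz'])).tolist()) for d in r.spot_point(p,l)][:4])
goto(g-a*.17,Ra)
```

```text
{'q': [-0.4379, 1.1633, 0.7436, 1.4336, 0.2102, 1.1306, -0.5254], 'qd': [-0.0105, -0.0046, -0.0049, -0.0017, -0.0056, 0.0013, -0.0098], 'contact_force': [0.5286, -0.0755, -0.4272]}
logger [([0.4209, -0.3243, -0.0007], 0.67, [183.0, 119.0])]
dock [([0.5212, -0.333, -0.0016], 0.66, [258.0, 100.0])]
logger_mid [([0.423, -0.328, 0.0509], 0.97, [183.0, 157.0]), ([0.5202, -0.3266, 0.0556], 0.72, [254.0, 143.0])]
at [ 0.5862 -0.2048  0.1867] clock 6.45 -> shift [0.0009, -0.0006, 0.0008] rotvec [0.04, -0.02, -0.03] ang 0.1
```

View pics/w4.png

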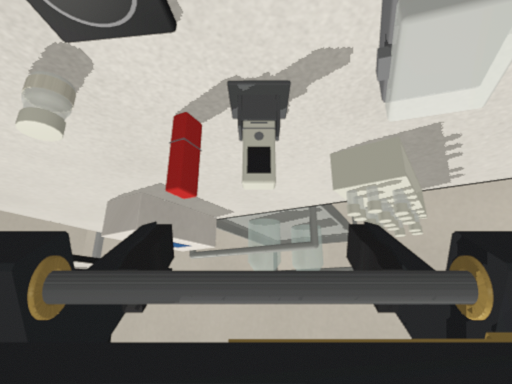

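Run:
```python
from h import *
a=cv2.imread('pics/w4.png')[70:200,150:320]; cv2.imwrite('pics/w4c.png',cv2.resize(a,None,fx=4.6,fy=4.6,interpolation=2))
```

```text
(no output)
```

View pics/w4c.png

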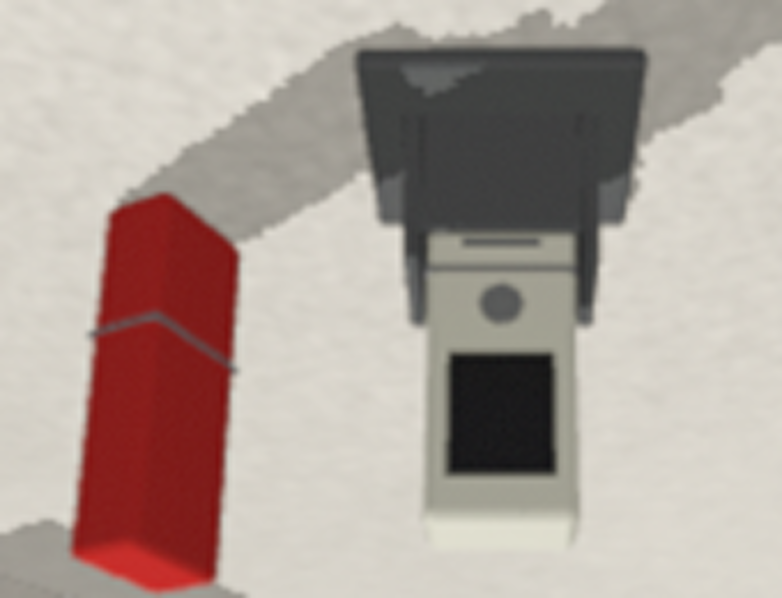

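Run:
```python
from geo import *
p=snap('wrist')
f=lambda x,y,z:onplane(p,(150+(x+.5)/4.6-.5,70+(y+.5)/4.6-.5),z)
A,B=f(426,514,.106),f(578,514,.106); print(A,B,np.linalg.norm(A-B),'base',(A+B)/2-d*.011, np.degrees(np.arctan2(*(A-B)[[1,0]])))
A,B=f(424,547,.106),f(576,547,.106); print(np.linalg.norm(A-B),'base',(A+B)/2+d*.011)
A,B=f(357,50,.006),f(645,50,.006); print(np.linalg.norm(A-B),'base',(A+B)/2-d*.033, np.degrees(np.arctan2(*(A-B)[[1,0]])))
goto(g-a*.17,Ra)
```

```text
[ 0.51902629 -0.30416425  0.106     ] [ 0.54710872 -0.31844848  0.106     ] 0.03150653408706273 base [ 0.528125   -0.32113345  0.106     ] 153.03967166358015
0.033467106741620976 base [ 0.52868848 -0.31886162  0.106     ]
0.0626002348576004 base [ 0.52773797 -0.32169052  0.006     ] 153.15976033010602
at [ 0.5862 -0.2046  0.1864] clock 6.5 -> shift [0.0005, -0.0005, 0.0007] rotvec [0.04, -0.01, -0.01] ang 0.0
```

>>> carry_out(
  commands=[
    [0, 0, 0.03, 0, 0, 0],
    [0, 0, 0.06, 0, 0, 0],
    [0, -0.0005, 0.09, 0, 0, 0],
    [0, -0.0005, 0.12, 0, 0, 0],
    [0, -0.0005, 0.14, 0, 0, 0],
    [0, -0.0005, 0.14, 0, 0, 0],
    [0, -0.0005, 0.14, 0, 0, 0],
    [0, -0.0005, 0.14, 0, 0, 0],
  ],
  fingers=100,
)

```text
clock: 7.3
tool_pos: [0.5358, -0.3057, 0.1058]
eef_rot: [0.755, 0.466, -0.392, 0.243]
contact_force: [0.2, -0.1, 0.4]
opening: 0.612
```

Run:
```python
from geo import *
p=snap('wrist','w5'); s=p['st']
print({k:np.round(v,4).tolist() for k,v in s.items() if k in('q','qd','contact_force','opening')})
print('tcp px',proj(p,s['tool_pos']))
for l in ['logger','dock','logger_mid']:
    print(l,[(np.round(d['xyz'],4).tolist(),round(d['p'],2),np.round(proj(p,d['xyz'])).tolist()) for d in r.spot_point(p,l)][:4])
goto(g+a*.005,Ra)
p=snap('scene','s5'); cv2.imwrite('pics/s5c.png',cv2.resize(p['img'][130:260,90:270],None,fx=4,fy=4,interpolation=2))
```

```text
{'q': [-0.3245, 1.2588, 0.7429, 1.5986, 0.2444, 0.8198, -0.5609], 'qd': [-0.0059, -0.0018, 0.0005, -0.0011, 0.0006, -0.0012, 0.0004], 'contact_force': [0.1857, -0.1283, 0.3607], 'opening': 0.6116}
tcp px [257.02819136 242.91753715]
logger [([0.4225, -0.3252, 0.0005], 0.82, [146.0, 131.0]), ([0.5218, -0.3338, -0.0014], 0.24, [258.0, 102.0])]
dock [([0.5217, -0.3321, -0.0011], 0.56, [256.0, 101.0])]
logger_mid [([0.4231, -0.3249, 0.0503], 0.97, [138.0, 187.0]), ([0.5182, -0.3248, 0.0567], 0.91, [246.0, 173.0])]
at [ 0.5351 -0.3061  0.1056] clock 7.5 -> shift [-0.0004, -0.0005, 0.0363] rotvec [0.12, 0.02, 0.03] ang 0.1
```

View pics/w5.png

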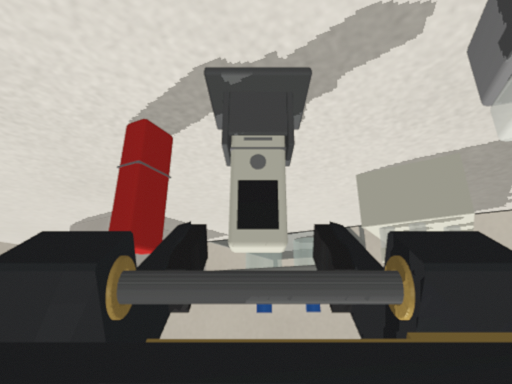

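View pics/s5c.png

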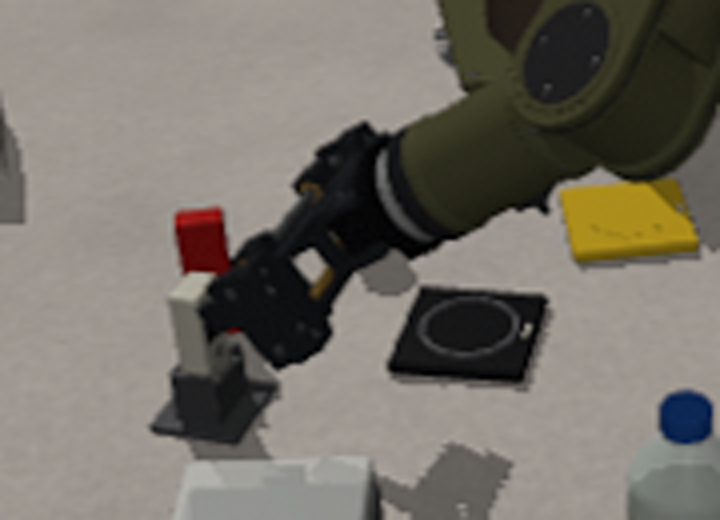

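Run:
```python
from geo import *
p=snap('wrist'); print(p['st']['tool_pos'],np.round(np.array(p['intrinsics']),1).tolist())
for o in (-.006,-.003,0,.003,.006,.009):
    b=base+d*o
    L=[proj(p,b+d*.011+ly*.017*s+up*z) for z in (.106,.045) for s in(-1,1)]+[proj(p,b+d*.033+ly*.033*s) for s in (-1,1)]
    print(o,np.round(L,1).tolist())
cv2.imwrite('pics/w5c.png',cv2.resize(p['img'][60:260,195:330],None,fx=4,fy=4,interpolation=2)[:, :])
cv2.imwrite('pics/w5c.png',cv2.resize(p['img'][60:260,195:330],(405,600),interpolation=2))
```

```text
[ 0.5348439  -0.30621915  0.10555469] [[311.9, 0.0, 259.9], [0.0, 311.9, 189.2], [0.0, 0.0, 1.0]]
-0.006 [[286.6, 250.3], [226.8, 250.4], [283.7, 153.6], [230.1, 153.7], [310.1, 72.1], [203.4, 72.2]]
-0.003 [[287.1, 249.4], [226.2, 249.5], [284.0, 151.5], [229.7, 151.5], [310.8, 68.7], [202.5, 68.8]]
0 [[287.5, 248.5], [225.7, 248.6], [284.4, 149.3], [229.3, 149.3], [311.6, 65.2], [201.7, 65.2]]
0.003 [[288.0, 247.6], [225.1, 247.7], [284.7, 147.0], [228.8, 147.0], [312.4, 61.5], [200.8, 61.6]]
0.006 [[288.5, 246.7], [224.5, 246.8], [285.1, 144.6], [228.3, 144.7], [313.2, 57.8], [199.9, 57.8]]
0.009 [[289.0, 245.7], [223.9, 245.8], [285.5, 142.2], [227.9, 142.2], [314.1, 53.9], [198.9, 54.0]]
```

View pics/w5c.png

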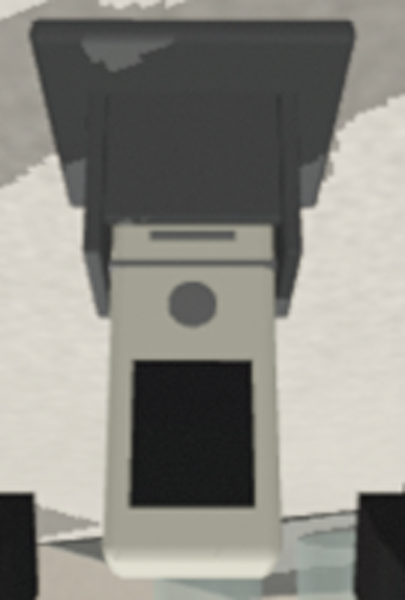

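>>> carry_out(
  commands=[
    [0, -0.0005, 0.018, 0, 0, 0],
    [0, -0.0005, 0.037, 0, 0, 0],
    [0, -0.0005, 0.037, 0, 0, 0],
    [0, -0.0005, 0.037, 0, 0, 0],
    [0, -0.0005, 0.037, 0, 0, 0],
  ],
)

```text
clock: 8.1
tool_pos: [0.5212, -0.333, 0.0843]
eef_rot: [0.755, 0.466, -0.393, 0.243]
contact_force: [0.4, -0.2, -0.1]
opening: 0.607
```

>>> carry_out(
  commands=[
    [0, 0, 0, 0, 0, 0],
    [0, 0, 0, 0, 0, 0],
    [0, 0, 0, 0, 0, 0],
    [0, 0, 0, 0, 0, 0],
    [0, 0, 0, 0, 0, 0],
    [0, 0, 0, 0, 0, 0],
  ],
  fingers=255,
  grip_force=15,
)

```text
clock: 8.7
tool_pos: [0.5204, -0.3336, 0.0843]
eef_rot: [0.755, 0.466, -0.393, 0.243]
contact_force: [1.5, 1.4, 2.5]
opening: 0.382
```

Run:
```python
from geo import *
p=snap('wrist','w6'); s=p['st']
print({k:np.round(v,4).tolist() for k,v in s.items() if k in('q','qd','contact_force','opening')})
goto(g+a*.005,Ra)
print('world up in tool',tool([0,0,1]))
```

```text
{'q': [-0.2877, 1.2925, 0.7461, 1.6286, 0.2544, 0.7429, -0.5699], 'qd': [0.0004, 0.0008, -0.0004, -0.0002, -0.0005, 0.001, -0.0004], 'contact_force': [1.5273, 1.437, 2.5067], 'opening': 0.3823}
at [ 0.5204 -0.3337  0.0843] clock 8.75 -> shift [0.0, 0.0003, -0.0015] rotvec [0.05, 0.07, 0.01] ang 0.1
world up in tool [-8.19819812e-01  4.04825396e-04 -5.72621439e-01]
```

View pics/w6.png

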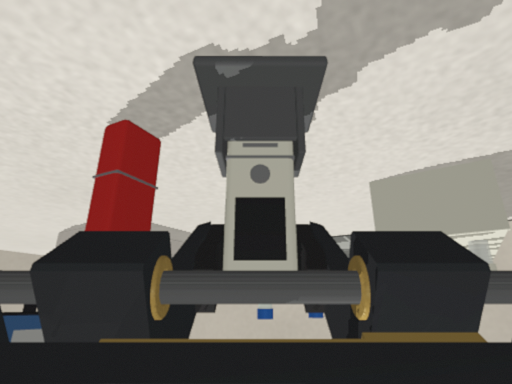

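>>> carry_out(
  commands=[
    [-0.0066, 0, -0.0046, 0, 0, 0],
    [-0.0131, 0, -0.0092, 0, 0, 0],
    [-0.0197, 0, -0.0137, 0, 0, 0],
    [-0.0262, 0, -0.0183, 0, 0, 0],
    [-0.0328, 0, -0.0229, 0, 0, 0],
    [-0.041, 0, -0.0286, 0, 0, 0],
    [-0.0492, 0, -0.0344, 0, 0, 0],
    [-0.0574, 0, -0.0401, 0, 0, 0],
    [-0.0656, 0, -0.0458, 0, 0, 0],
    [-0.0738, 0, -0.0515, 0, 0, 0],
    [-0.0738, 0, -0.0515, 0, 0, 0],
  ],
)

```text
clock: 9.85
tool_pos: [0.5204, -0.3342, 0.1759]
eef_rot: [0.755, 0.465, -0.393, 0.243]
contact_force: [0.4, 0.1, -1.1]
opening: 0.386
```

Run:
```python
from geo import *
p=snap('wrist','w7'); s=p['st']
print({k:np.round(v,4).tolist() for k,v in s.items() if k in('q','qd','contact_force','opening','tool_pos')})
p=snap('scene','s7'); cv2.imwrite('pics/s7c.png',cv2.resize(p['img'][130:260,90:270],None,fx=4,fy=4,interpolation=2))
print([(np.round(d['xyz'],4).tolist(),round(d['p'],2)) for d in r.spot_point(p,'dock')][:2])
```

```text
{'q': [-0.3021, 1.1499, 0.7858, 1.6438, 0.2921, 0.8279, -0.4959], 'qd': [0.0007, 0.0251, -0.0217, 0.0058, -0.0111, -0.0156, -0.009], 'tool_pos': [0.5204, -0.3342, 0.1759], 'contact_force': [0.382, 0.1323, -1.1215], 'opening': 0.3863}
[([0.5246, -0.3273, 0.0044], 0.55)]
```

View pics/w7.png

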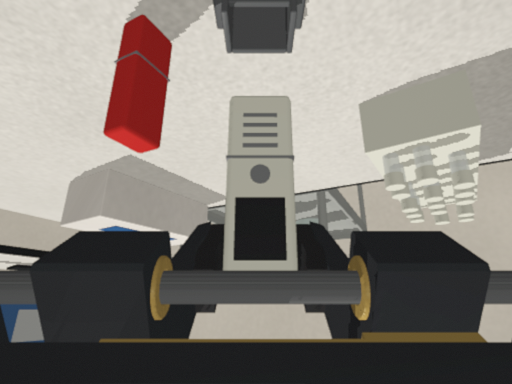

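View pics/s7c.png

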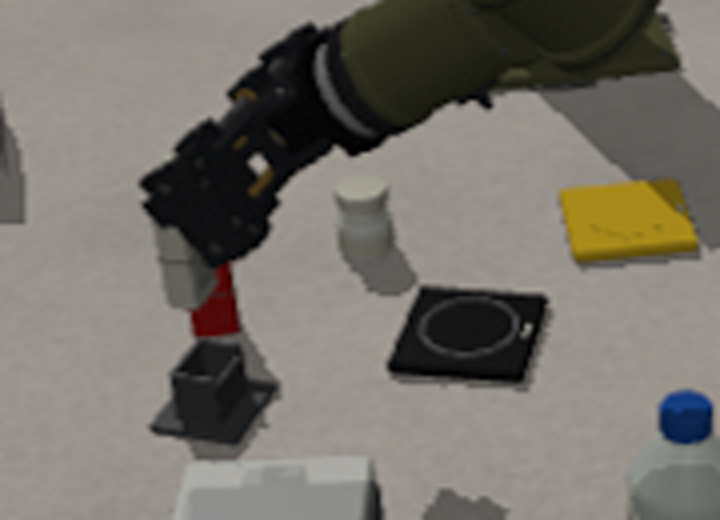

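```bash
cat >> geo.py <<'E'
psi=97
Rz=R.from_euler('z',psi,degrees=True); Rb=Rz*R.from_rotvec(-np.pi/2*ly)*Ra; zl=Rz.apply(-d)
pad=np.array([.481,-.1455,.012])
tcpB=pad+zl*.0283+up*(.011-.004)
E
python3 - <<'E'
from geo import *
from kin import *
s=r.get_state(); S.append((s['q'],s['tool_pos'],s['eef_rot'])); x,f=fit(); print(f.cost,np.round(x,3))
tgt=tcpB+up*.12
goto(tgt,Rb); print(tgt,'zl',zl,'tool z',Rb.apply([0,0,1]))
A0=R.from_quat(s['eef_rot']); rv=(A0.inv()*Rb).as_rotvec(); q=np.array(s['q'])
for k in np.arange(1,15)/14:
    P=s['tool_pos']+(tgt-s['tool_pos'])*k; q2,e,eo=ik(x,P,A0*R.from_rotvec(rv*k),q); print(round(k,2),np.round(q2,2),round(e,3),round(eo,1),'dq',round(np.abs(q2-q).max(),2), 'toolz',np.round((A0*R.from_rotvec(rv*k)).apply([0,0,1]),2)); q=q2
q2,e,eo=ik(x,tcpB,Rb,q);print(np.round(q2,2),e,eo)
E
```

```text
6.285403573325627e-05 [ 3.380e-01  1.300e-02 -3.800e-02  5.730e-01  1.000e-03 -3.000e-03
  3.370e-01  7.000e-03 -3.000e-03  3.260e-01  1.200e-02 -4.000e-03
 -1.400e-02 -1.000e-03  8.000e-03  5.000e-03 -1.574e+00]
at [ 0.52   -0.3335  0.1736] clock 10.0 -> shift [0.1166, -0.0911, -0.1063] rotvec [-18.33, 65.85, -103.58] ang 124.1
[ 0.50764362 -0.1550398   0.139     ] zl [ 0.94147054 -0.33709526  0.        ] tool z [-0.54000532  0.1933499  -0.81915204]
0.07 [-0.28  1.09  0.72  1.68  0.32  0.78 -0.4 ] 0.0 0.0 dq 0.1 toolz [-0.33 -0.69 -0.64]
0.14 [-0.25  1.03  0.65  1.71  0.34  0.75 -0.28] 0.0 0.0 dq 0.11 toolz [-0.3  -0.65 -0.7 ]
0.21 [-0.2   0.97  0.56  1.73  0.35  0.75 -0.16] 0.0 0.0 dq 0.12 toolz [-0.27 -0.59 -0.76]
0.29 [-0.15  0.91  0.47  1.74  0.35  0.75 -0.03] 0.0 0.0 dq 0.13 toolz [-0.26 -0.52 -0.81]
0.36 [-0.08  0.87  0.38  1.74  0.34  0.78  0.11] 0.0 0.0 dq 0.14 toolz [-0.25 -0.45 -0.86]
0.43 [-0.01  0.84  0.28  1.72  0.32  0.81  0.25] 0.0 0.0 dq 0.14 toolz [-0.25 -0.37 -0.89]
0.5 [0.07 0.83 0.18 1.7  0.29 0.86 0.4 ] 0.0 0.0 dq 0.15 toolz [-0.27 -0.29 -0.92]
0.57 [0.14 0.82 0.09 1.67 0.26 0.91 0.55] 0.0 0.0 dq 0.15 toolz [-0.28 -0.21 -0.93]
0.64 [0.2  0.83 0.01 1.63 0.23 0.98 0.69] 0.0 0.0 dq 0.14 toolz [-0.31 -0.13 -0.94]
0.71 [ 0.26  0.85 -0.07  1.59  0.21  1.06  0.83] 0.0 0.0 dq 0.14 toolz [-0.35 -0.05 -0.94]
0.79 [ 0.31  0.88 -0.14  1.54  0.18  1.14  0.95] 0.0 0.0 dq 0.13 toolz [-0.39  0.02 -0.92]
0.86 [ 0.34  0.91 -0.2   1.49  0.17  1.22  1.07] 0.0 0.0 dq 0.12 toolz [-0.43  0.09 -0.9 ]
0.93 [ 0.37  0.95 -0.26  1.43  0.15  1.31  1.19] 0.0 0.0 dq 0.11 toolz [-0.49  0.14 -0.86]
1.0 [ 0.39  1.   -0.31  1.38  0.14  1.41  1.29] 0.0 0.0 dq 0.11 toolz [-0.54  0.19 -0.82]
[ 0.38  1.16 -0.29  1.38  0.19  1.24  1.29] 5.324903824899254e-07 3.7582974969365624e-05
```

>>> carry_out(
  commands=[
    [0.0078, -0.0061, -0.0071, -1.22, 4.39, -6.9],
    [0.0155, -0.0121, -0.0142, -2.44, 8.78, -13.8],
    [0.0233, -0.0182, -0.0213, -3.67, 13.2, -20.7],
    [0.031, -0.0243, -0.0284, -4.89, 17.6, -27.6],
    [0.0389, -0.0304, -0.0354, -6.1, 22, -34.5],
    [0.0466, -0.0364, -0.0425, -7.3, 26.3, -41.4],
    [0.0544, -0.0425, -0.0496, -8.6, 30.7, -48.3],
    [0.0622, -0.0486, -0.0567, -9.8, 35.1, -55.2],
    [0.07, -0.0546, -0.0638, -11, 39.5, -62.1],
    [0.0777, -0.0607, -0.0709, -12.2, 43.9, -69.1],
    [0.0855, -0.0668, -0.078, -13.4, 48.3, -76],
    [0.0933, -0.0729, -0.085, -14.7, 52.7, -82.9],
  ],
)

```text
clock: 11.2
tool_pos: [0.5095, -0.1914, 0.1461]
eef_rot: [0.323, 0.924, -0.05, -0.198]
contact_force: [0.1, 0.7, -1.2]
opening: 0.39
```

Run:
```python
from geo import *
goto(tcpB+up*.12,Rb); s=r.get_state(); print(s['q'],s['qd'],s['opening'])
```

```text
at [ 0.5095 -0.1914  0.1461] clock 11.2 -> shift [0.0214, 0.0291, 0.0085] rotvec [-3.62, 13.0, -20.47] ang 24.5
[ 0.32094927  0.89311799 -0.16019882  1.51127234  0.18193526  1.16316183
  0.98562238] [ 0.40389257  0.30311806 -0.61931618 -0.46765319 -0.19921206  0.75458367
  1.17803822] 0.38960396458932733
```

>>> carry_out(
  commands=[
    [0.007, 0.0097, 0.003, -1.2, 4.4, -6.9],
    [0.014, 0.0195, 0.006, -2.4, 8.8, -13.8],
    [0.0214, 0.0286, 0.0085, -3.65, 13.1, -20.6],
    [0.0214, 0.0286, 0.0085, -3.65, 13.1, -20.6],
    [0.0214, 0.0286, 0.0085, -3.65, 13.1, -20.6],
    [0.0214, 0.0286, 0.0085, -3.65, 13.1, -20.6],
    [0.0214, 0.0286, 0.0085, -3.65, 13.1, -20.6],
  ],
)

```text
clock: 11.9
tool_pos: [0.508, -0.1553, 0.1398]
eef_rot: [0.164, 0.94, 0.05, -0.295]
contact_force: [1.0, 0.3, -0.5]
opening: 0.383
```

Run:
```python
from geo import *
p=snap('wrist','w8'); s=p['st']
print({k:np.round(v,4).tolist() for k,v in s.items() if k in('q','qd','contact_force','opening')})
for l in ['logger','logger_mid','pad_top']: print(l,[(np.round(d['xyz'],4).tolist(),round(d['p'],2)) for d in r.spot_point(p,l)][:3])
goto(tcpB+up*.03,Rb)
p=snap('scene','s8'); cv2.imwrite('pics/s8c.png',cv2.resize(p['img'][110:260,120:300],None,fx=4,fy=4,interpolation=2))
for l in ['logger','logger_mid','pad_top']: print(l,[(np.round(d['xyz'],4).tolist(),round(d['p'],2)) for d in r.spot_point(p,l)][:3])
```

```text
{'q': [0.3877, 1.0097, -0.3071, 1.3541, 0.1461, 1.4113, 1.2957], 'qd': [0.0034, -0.0011, -0.0041, -0.0049, -0.0015, 0.0059, 0.006], 'contact_force': [1.0356, 0.3386, -0.5421], 'opening': 0.3825}
logger [([0.4204, -0.3246, 0.0016], 0.56)]
logger_mid [([0.4221, -0.3273, 0.0525], 0.59)]
pad_top [([0.3564, -0.0042, 0.0154], 0.89)]
at [ 0.5081 -0.1551  0.1396] clock 12.1 -> shift [-0.0514, 0.0001, 0.0746] rotvec [-0.05, 0.14, -0.11] ang 0.2
logger [([0.4247, -0.3295, 0.0016], 0.83), ([0.55, 0.2458, 0.0765], 0.61), ([0.4347, -0.1294, 0.1468], 0.49)]
logger_mid [([0.4256, -0.3221, 0.0513], 0.55), ([0.7007, -0.2896, -0.0045], 0.31)]
pad_top [([0.3554, -0.002, 0.0115], 0.83), ([0.4777, -0.1477, 0.0104], 0.65), ([0.6944, -0.2894, -0.0014], 0.51)]
```

View pics/w8.png

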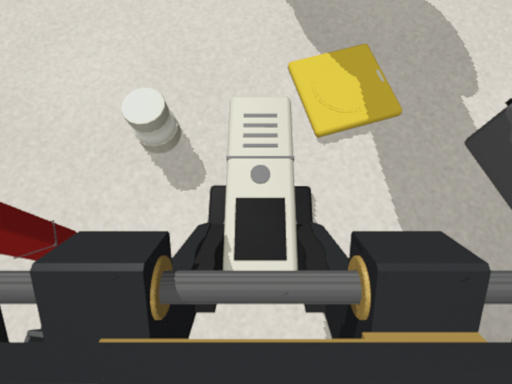

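View pics/s8c.png

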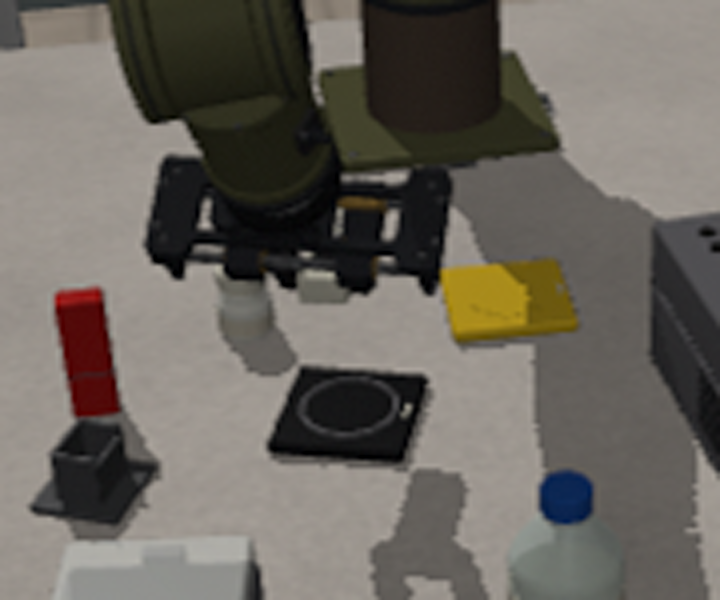

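>>> carry_out(
  commands=[
    [-0.0171, 0, 0.0249, 0, 0, 0],
    [-0.0343, 0, 0.0497, 0, 0, 0],
    [-0.0514, 0, 0.0746, 0, 0, 0],
    [-0.057, 0, 0.0828, 0, 0, 0],
    [-0.0613, 0, 0.0889, 0, 0, 0],
    [-0.0641, 0, 0.093, 0, 0, 0],
    [-0.0664, 0, 0.0963, 0, 0, 0],
    [-0.0664, 0, 0.0963, 0, 0, 0],
    [-0.0664, 0, 0.0963, 0, 0, 0],
    [-0.0664, 0, 0.0963, 0, 0, 0],
  ],
)

```text
clock: 13.3
tool_pos: [0.5078, -0.155, 0.0227]
eef_rot: [0.164, 0.94, 0.051, -0.295]
contact_force: [0.1, -0.6, -0.2]
opening: 0.381
```

Run:
```python
from geo import *
p=snap('wrist','w9'); s=p['st']
print({k:np.round(v,4).tolist() for k,v in s.items() if k in('q','qd','contact_force','opening')})
for l in ['logger','logger_mid','pad_top']: print(l,[(np.round(d['xyz'],4).tolist(),round(d['p'],2)) for d in r.spot_point(p,l)][:3])
goto(tcpB,Rb)
```

```text
{'q': [0.3808, 1.171, -0.2911, 1.3565, 0.184, 1.2517, 1.2922], 'qd': [0.0005, 0.0033, -0.0004, 0.0004, 0.001, -0.0004, -0.0023], 'contact_force': [0.0869, -0.5758, -0.1522], 'opening': 0.3807}
logger []
logger_mid [([0.4833, -0.1422, 0.0265], 0.92)]
pad_top []
at [ 0.5076 -0.155   0.0224] clock 13.5 -> shift [-0.002, -0.0, 0.0027] rotvec [-0.03, 0.11, -0.08] ang 0.1
```

View pics/w9.png

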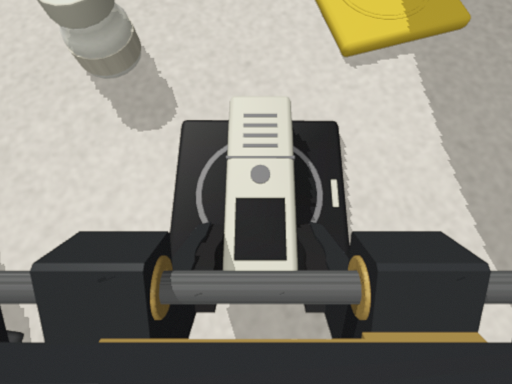

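Run:
```python
from geo import *
p=snap('wrist')
A=onplane(p,(259,121.5),.012); print('edge',A,'center',A+zl*.05)
E1=onplane(p,(229,97.5),.0365);E2=onplane(p,(291,97.5),.0365); print(np.linalg.norm(E1-E2),'lower end',(E1+E2)/2,'mid',(E1+E2)/2+zl*.05)
```

```text
edge [ 0.4381542  -0.13037602  0.012     ] center [ 0.48522773 -0.14723078  0.012     ]
0.033610399870089507 lower end [ 0.43876993 -0.12991628  0.0365    ] mid [ 0.48584345 -0.14677105  0.0365    ]
```

>>> carry_out(
  commands=[
    [-0.0006, 0, 0.0008, 0, 0, 0],
    [-0.0011, 0, 0.0016, 0, 0, 0],
    [-0.0017, 0, 0.0025, 0, 0, 0],
    [-0.0017, 0, 0.0025, 0, 0, 0],
    [-0.0017, 0, 0.0025, 0, 0, 0],
  ],
)

```text
clock: 14.05
tool_pos: [0.5074, -0.1549, 0.0192]
eef_rot: [0.164, 0.94, 0.051, -0.296]
contact_force: [0.7, -0.3, -0.0]
opening: 0.384
```

>>> carry_out(
  commands=[
    [-0.0006, 0, 0.0008, 0, 0, 0],
    [-0.0009, 0, 0.0012, 0, 0, 0],
    [-0.0009, 0, 0.0012, 0, 0, 0],
  ],
)

```text
clock: 14.35
tool_pos: [0.5073, -0.1549, 0.0191]
eef_rot: [0.164, 0.94, 0.051, -0.296]
contact_force: [0.2, -0.3, 8.5]
opening: 0.383
```

>>> carry_out(
  commands=[
    [0.0004, 0, -0.0006, 0, 0, 0],
    [0.0004, 0, -0.0006, 0, 0, 0],
    [0.0004, 0, -0.0006, 0, 0, 0],
    [0.0004, 0, -0.0006, 0, 0, 0],
    [0.0004, 0, -0.0006, 0, 0, 0],
    [0.0004, 0, -0.0006, 0, 0, 0],
  ],
  fingers=60,
)

```text
clock: 14.95
tool_pos: [0.5074, -0.1549, 0.0183]
eef_rot: [0.164, 0.94, 0.051, -0.296]
contact_force: [0.6, 1.0, -0.3]
opening: 0.764
```

Run:
```python
from geo import *
p=snap('wrist','w10'); s=p['st']
print({k:np.round(v,4).tolist() for k,v in s.items() if k in('q','qd','contact_force','opening')})
goto(tcpB-Rb.apply([0,0,1])*.07,Rb)
```

```text
{'q': [0.3804, 1.1777, -0.2904, 1.3555, 0.1852, 1.2472, 1.2923], 'qd': [-0.001, -0.0002, -0.001, -0.0002, 0.0003, -0.0003, 0.0], 'contact_force': [0.6436, 0.9931, -0.2848], 'opening': 0.764}
at [ 0.5074 -0.1549  0.0183] clock 15.0 -> shift [0.0001, -0.0001, -0.0707] rotvec [-0.02, 0.09, -0.08] ang 0.1
```

View pics/w10.png

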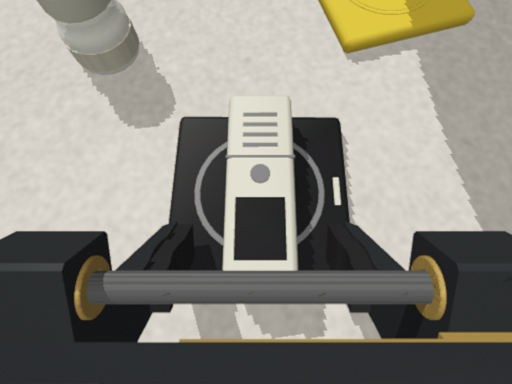

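```bash
cat >> geo.py <<'E'
Rc=frame(-up,Rb.apply([0,1,0]))
mid=pad+np.array([-.0005,0.0005,.011])
E
python3 - <<'E'
from geo import *
goto(mid+up*.13,Rc); print(Rb.apply([0,1,0]))
E
```

```text
at [ 0.5074 -0.1549  0.0183] clock 15.0 -> shift [0.1006, 0.0001, -0.0941] rotvec [-0.05, -34.91, -0.07] ang 34.9
[3.37095258e-01 9.41470545e-01 5.55111512e-17]
```

>>> carry_out(
  commands=[
    [0, 0, -0.03, 0, 0, 0],
    [0, 0, -0.06, 0, 0, 0],
    [0.02, 0, -0.075, 0, -8, 0],
    [0.045, 0, -0.08, 0, -16, 0],
    [0.07, 0, -0.087, 0, -24, 0],
    [0.09, 0, -0.091, 0, -31, 0],
    [0.1006, 0, -0.0941, 0, -34.9, 0],
    [0.1006, 0, -0.0941, 0, -34.9, 0],
    [0.1006, 0, -0.0941, 0, -34.9, 0],
    [0.1006, 0, -0.0941, 0, -34.9, 0],
    [0.1006, 0, -0.0941, 0, -34.9, 0],
  ],
  fingers=40,
)

```text
clock: 16.1
tool_pos: [0.4818, -0.1454, 0.1523]
eef_rot: [0.172, 0.985, -0.0, -0.0]
contact_force: [0.1, -0.5, -0.1]
opening: 0.845
```

Run:
```python
from geo import *
p=snap('wrist','w11'); s=p['st']
print({k:np.round(v,4).tolist() for k,v in s.items() if k in('q','qd','contact_force','opening')})
for l in ['logger','logger_mid','pad_top']: print(l,[(np.round(d['xyz'],4).tolist(),round(d['p'],2)) for d in r.spot_point(p,l)][:3])
goto(mid+up*.13,Rc)
```

```text
{'q': [0.351, 0.6763, -0.2412, 2.0094, 0.3232, 0.4926, 1.0998], 'qd': [0.0009, -0.0007, 0.0017, 0.0128, 0.0014, -0.0025, -0.0012], 'contact_force': [0.0954, -0.4542, -0.0576], 'opening': 0.8452}
logger [([0.4341, -0.1275, 0.023], 0.91), ([0.4202, -0.3269, 0.0019], 0.65)]
logger_mid [([0.42, -0.3268, 0.053], 0.72), ([0.4787, -0.1439, 0.0228], 0.58)]
pad_top []
at [ 0.4809 -0.1452  0.1526] clock 16.3 -> shift [0.0004, 0.0001, -0.0004] rotvec [-0.06, -0.05, -0.08] ang 0.1
```

View pics/w11.png

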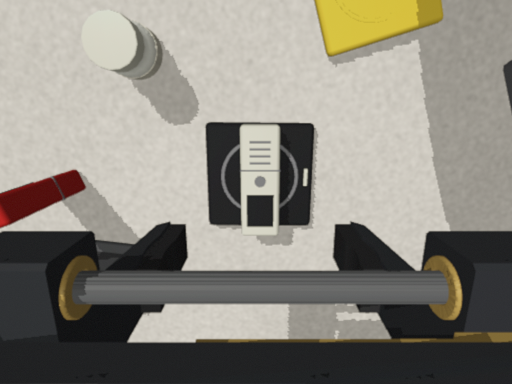

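>>> carry_out(
  commands=[
    [0, 0, 0.04, 0, 0, 0],
    [0, 0, 0.08, 0, 0, 0],
    [0, 0, 0.11, 0, 0, 0],
    [0, 0, 0.125, 0, 0, 0],
    [0, 0, 0.132, 0, 0, 0],
    [0, 0, 0.1355, 0, 0, 0],
    [0, 0, 0.1355, 0, 0, 0],
    [0, 0, 0.1355, 0, 0, 0],
  ],
  fingers=60,
)

```text
clock: 17.1
tool_pos: [0.4811, -0.1454, 0.0184]
eef_rot: [0.172, 0.985, -0.001, 0.001]
contact_force: [0.5, -0.4, -0.8]
opening: 0.762
```

>>> carry_out(
  commands=[
    [0, 0, 0, 0, 0, 0],
    [0, 0, 0, 0, 0, 0],
    [0, 0, 0, 0, 0, 0],
    [0, 0, 0, 0, 0, 0],
    [0, 0, 0, 0, 0, 0],
    [0, 0, 0, 0, 0, 0],
  ],
  fingers=255,
  grip_force=20,
)

```text
clock: 17.7
tool_pos: [0.4805, -0.1453, 0.0178]
eef_rot: [0.172, 0.985, -0.001, -0.0]
contact_force: [-0.5, 0.1, 3.1]
opening: 0.386
```

Run:
```python
from geo import *
p=snap('wrist','w12'); s=p['st']
print({k:np.round(v,4).tolist() for k,v in s.items() if k in('clock','q','tool_pos','contact_force','opening')})
p=snap('top','t12')
for l in ['recess','case','lid_hinge','lid_edge','keeper_mouth']: print(l,[(np.round(d['xyz'],4).tolist(),round(d['p'],2)) for d in r.spot_point(p,l)][:3])
```

```text
{'clock': 17.7, 'q': [0.2499, 0.9253, -0.0806, 2.0689, 0.4167, 0.1627, 1.0155], 'tool_pos': [0.4805, -0.1453, 0.0178], 'contact_force': [-0.4848, 0.0838, 3.072], 'opening': 0.3861}
recess [([0.5495, 0.2502, 0.0801], 0.71)]
case [([0.5484, 0.2128, -0.001], 0.73)]
lid_hinge [([0.5445, 0.3335, 0.1127], 0.95)]
lid_edge [([0.5454, 0.3384, 0.2814], 0.69)]
keeper_mouth [([0.5567, 0.154, 0.1351], 0.52)]
```

View pics/w12.png

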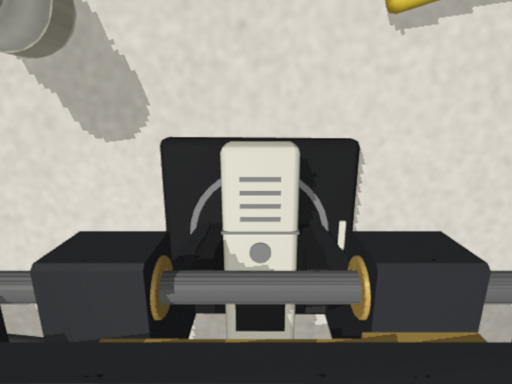

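```bash
cat >> geo.py <<'E'
caz=np.radians(4.0)
cx=np.array([np.cos(caz),np.sin(caz),0]); cy=np.array([-cx[1],cx[0],0])
rec=np.array([.549,.2505,.077])
Rd=frame(-up,-cx); Rd2=frame(-up,cx)
E
python3 - <<'E'
from geo import *
from kin import *
s=r.get_state(); S.append((s['q'],s['tool_pos'],s['eef_rot'])); x,f=fit(); print(f.cost)
for RR in (Rd,Rd2):
    q=np.array(s['q'])
    goto(np.array([.52,.1,.32]),RR)
    A0=R.from_quat(s['eef_rot']); rv=(A0.inv()*RR).as_rotvec(); P1=s['tool_pos']+up*.3; 
    for k in (0,.25,.5,.75,1):
        P=P1+(np.r_[rec[:2],.32]-P1)*k; q,e,eo=ik(x,P,A0*R.from_rotvec(rv*k),q); print(k,np.round(q,2),round(e,3),round(eo,1))
    q,e,eo=ik(x,rec+up*.006,RR,q); print(np.round(q,2),round(e,3),round(eo,1))
E
```

```text
1.7892821938192103e-05
at [ 0.4805 -0.1453  0.0177] clock 18.05 -> shift [0.0457, 0.2438, -0.3026] rotvec [-0.05, -0.07, -113.75] ang 113.8
0 [ 0.37  0.43 -0.25  1.82  0.13  0.91  1.29] 0.0 0.0
0.25 [ 0.26  0.43 -0.4   1.83  0.2   0.92  1.5 ] 0.0 0.0
0.5 [ 0.16  0.47 -0.54  1.78  0.28  0.97  1.72] 0.0 0.0
0.75 [ 0.04  0.54 -0.66  1.68  0.37  1.05  1.97] 0.0 0.0
1 [-0.08  0.64 -0.77  1.53  0.47  1.17  2.27] 0.0 0.0
[-0.18  0.92 -0.58  1.75  0.74  0.71  2.04] 0.0 0.0
at [ 0.4805 -0.1453  0.0177] clock 18.05 -> shift [0.0457, 0.2438, -0.3026] rotvec [-0.06, 0.04, 66.25] ang 66.2
0 [ 0.37  0.43 -0.25  1.82  0.13  0.91  1.29] 0.0 0.0
0.25 [ 0.12  0.42 -0.18  1.83  0.09  0.9   0.84] 0.0 0.0
0.5 [-0.12  0.45 -0.1   1.78  0.06  0.92  0.4 ] 0.0 0.0
0.75 [-0.35  0.5  -0.02  1.68  0.01  0.96 -0.02] 0.0 0.0
1 [-0.54  0.57  0.06  1.53 -0.04  1.04 -0.4 ] 0.0 0.0
[-0.52  0.88  0.03  1.75 -0.04  0.52 -0.4 ] 0.0 0.0
```

>>> carry_out(
  commands=[
    [0, 0, -0.03, 0, 0, 0],
    [0, 0, -0.07, 0, 0, 0],
    [0, 0, -0.11, 0, 0, 0],
    [0.005, 0.027, -0.15, 0, 0, -8],
    [0.01, 0.054, -0.18, 0, 0, -16.3],
    [0.015, 0.081, -0.21, 0, 0, -24.6],
    [0.02, 0.108, -0.235, 0, 0, -32.9],
    [0.025, 0.135, -0.25, 0, 0, -41.2],
    [0.03, 0.162, -0.265, 0, 0, -49.5],
    [0.036, 0.19, -0.28, 0, 0, -57.8],
    [0.041, 0.217, -0.29, 0, 0, -66],
    [0.0457, 0.2438, -0.3, 0, 0, -74.3],
  ],
)

```text
clock: 19.25
tool_pos: [0.5197, 0.1007, 0.3174]
eef_rot: [-0.461, 0.887, -0.0, -0.001]
contact_force: [0.3, -0.8, -1.2]
opening: 0.381
```

Run:
```python
from geo import *
s=r.get_state(); print(s['opening'],np.round(s['q'],2),np.round(s['eef_rot'],3))
goto(rec+up*.2,Rd)
```

```text
0.3814973441142985 [ 0.18  0.54 -0.74  1.73  0.42  1.04  1.82] [-0.461  0.887 -0.    -0.001]
at [0.5197 0.1007 0.3174] clock 19.25 -> shift [-0.1395, 0.0622, 0.0401] rotvec [0.05, -0.12, -39.12] ang 39.1
```

>>> carry_out(
  commands=[
    [-0.028, 0.0124, 0.008, 0, 0, -8],
    [-0.056, 0.025, 0.016, 0, 0, -16],
    [-0.084, 0.0373, 0.024, 0, 0, -24],
    [-0.112, 0.05, 0.032, 0, 0, -32],
    [-0.1395, 0.0622, 0.04, 0, 0, -39.3],
    [-0.1395, 0.0622, 0.04, 0, 0, -39.3],
    [-0.1395, 0.0622, 0.04, 0, 0, -39.3],
    [-0.1395, 0.0622, 0.04, 0, 0, -39.3],
    [-0.1395, 0.0622, 0.04, 0, 0, -39.3],
  ],
)

```text
clock: 20.15
tool_pos: [0.5506, 0.2481, 0.2773]
eef_rot: [0.73, -0.684, 0.001, 0.001]
contact_force: [-0.4, -0.4, -1.8]
opening: 0.387
```

Run:
```python
from geo import *
p=snap('wrist','w13'); s=p['st']
print({k:np.round(v,4).tolist() for k,v in s.items() if k in('q','qd','contact_force','opening')})
for l in ['recess','case','lid_hinge','keeper_mouth','logger']: print(l,[(np.round(d['xyz'],4).tolist(),round(d['p'],2)) for d in r.spot_point(p,l)][:3])
goto(rec+up*.2,Rd)
```

```text
{'q': [-0.0417, 0.7336, -0.8639, 1.5645, 0.6004, 1.1282, 2.1626], 'qd': [-0.0005, -0.0025, -0.0056, -0.0052, -0.0021, -0.0008, 0.0004], 'contact_force': [-0.4176, -0.4427, -1.8314], 'opening': 0.3875}
recess []
case [([0.5493, 0.2169, 0.0027], 0.84)]
lid_hinge []
keeper_mouth [([0.5578, 0.1512, 0.1315], 0.79)]
logger [([0.5523, 0.2007, 0.2821], 0.62)]
at [0.5504 0.2493 0.2773] clock 20.45 -> shift [-0.0013, 0.0013, 0.0003] rotvec [0.02, -0.07, -0.19] ang 0.2
```

View pics/w13.png

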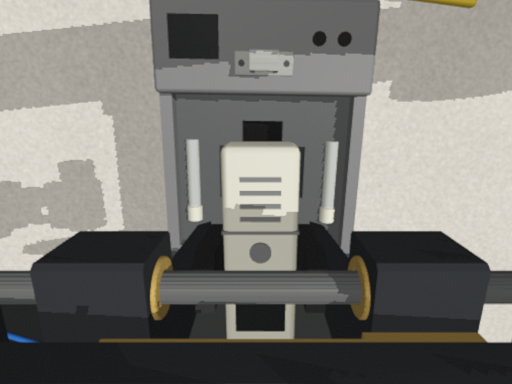

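Run:
```python
from h import *
a=cv2.imread('pics/w13.png')[20:250,145:385]; a=cv2.convertScaleAbs(a,alpha=1.8,beta=20); cv2.imwrite('pics/w13c.png',cv2.resize(a,None,fx=2.6,fy=2.6,interpolation=2))
```

```text
(no output)
```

View pics/w13c.png

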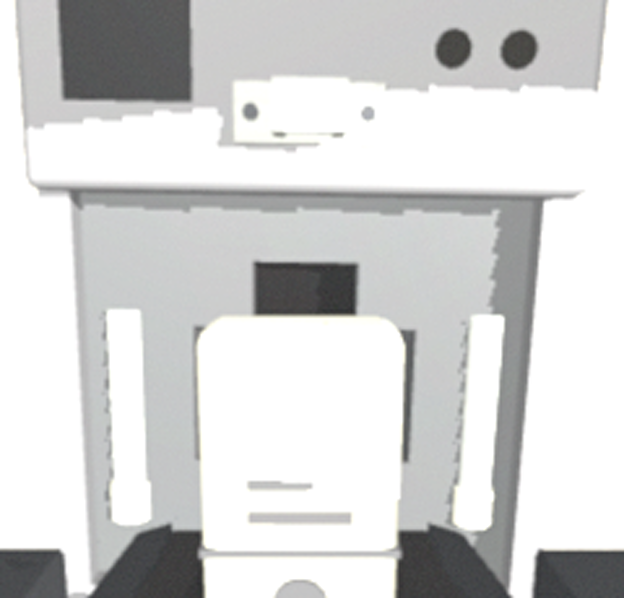

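Run:
```python
from geo import *
p=snap('wrist'); s=p['st']
for u in (261,262.9): 
    e=onplane(p,(u,121.2),.095); print('end',e,'recess',e+cy*.054)
k=onplane(p,(145+308/2.6,20+187/2.6),.126); print('deck edge',k)
# pixel of logger lower end top edge
e=onplane(p,(261,20+318/2.6),.277-.006+.022); print('logger end', e, 'mid',e+cy*.05,s['tool_pos'])
```

```text
end [0.55437561 0.19754026 0.095     ] recess [0.55060876 0.25140872 0.095     ]
end [0.55243082 0.19741239 0.095     ] recess [0.54866397 0.25128085 0.095     ]
deck edge [0.55405917 0.17016217 0.126     ]
logger end [0.55498892 0.19766129 0.293     ] mid [0.55150109 0.24753949 0.293     ] [0.55038477 0.24926782 0.27731549]
```

>>> carry_out(
  commands=[
    [-0.0025, 0.0016, 0.04, 0, 0, 0.8],
    [-0.0025, 0.0016, 0.08, 0, 0, 0.8],
    [-0.0025, 0.0016, 0.12, 0, 0, 0.8],
    [-0.0025, 0.0016, 0.145, 0, 0, 0.8],
    [-0.0025, 0.0016, 0.16, 0, 0, 0.8],
    [-0.0025, 0.0016, 0.166, 0, 0, 0.8],
    [-0.0025, 0.0016, 0.166, 0, 0, 0.8],
    [-0.0025, 0.0016, 0.166, 0, 0, 0.8],
    [-0.0025, 0.0016, 0.166, 0, 0, 0.8],
  ],
)

```text
clock: 21.4
tool_pos: [0.5492, 0.2524, 0.1126]
eef_rot: [0.726, -0.688, 0.001, -0.001]
contact_force: [-0.1, 0.0, -0.6]
opening: 0.386
```

Run:
```python
from geo import *
p=snap('wrist','w14'); s=p['st']
print({k:np.round(v,4).tolist() for k,v in s.items() if k in('clock','tool_pos','q','qd','contact_force','opening')})
a=cv2.convertScaleAbs(p['img'][0:260,120:400],alpha=1.5,beta=10); cv2.imwrite('pics/w14c.png',cv2.resize(a,None,fx=2.3,fy=2.3,interpolation=2))
p=snap('top','t14'); cv2.imwrite('pics/t14c.png',cv2.resize(p['img'][130:250,60:230],None,fx=4,fy=4,interpolation=2))
```

```text
{'clock': 21.4, 'q': [-0.1166, 0.9227, -0.724, 1.7176, 0.8051, 0.8234, 1.9732], 'qd': [-0.0022, 0.0007, 0.0035, 0.0034, -0.0003, -0.0, -0.0021], 'tool_pos': [0.5492, 0.2524, 0.1126], 'contact_force': [-0.1499, 0.0487, -0.5663], 'opening': 0.3861}
```

View pics/w14c.png

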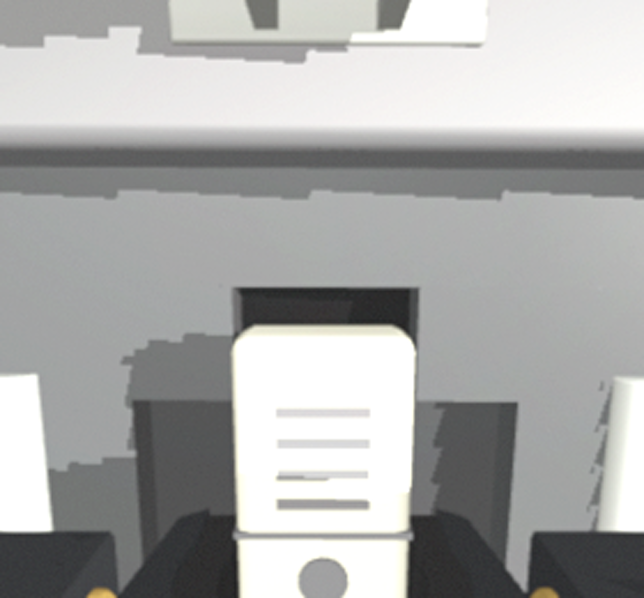

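Run:
```python
from geo import *
p=snap('wrist'); s=p['st']; print(s['tool_pos'])
f=lambda x,y,z: onplane(p,(120+x/2.3,y/2.3),z)
print('recess end',f(327,288,.095),'wid',np.linalg.norm(f(236,330,.095)-f(418,330,.095))); print('logger end',f(323,326,s['tool_pos'][2]-.0058+.020), 'wid',np.linalg.norm(f(233,400,.126)-f(414,400,.126)))
```

```text
[0.54898885 0.25219504 0.11217601]
recess end [0.55249022 0.19543489 0.095     ] wid 0.040912802897921624
logger end [0.5531126  0.20046921 0.12637601] wid 0.033737084139388904
```

>>> carry_out(
  commands=[
    [0.0006, 0.0008, 0.008, 0, 0, 0],
    [0.0006, 0.0008, 0.014, 0, 0, 0],
    [0.0006, 0.0008, 0.019, 0, 0, 0],
    [0.0006, 0.0008, 0.023, 0, 0, 0],
    [0.0006, 0.0008, 0.026, 0, 0, 0],
    [0.0006, 0.0008, 0.028, 0, 0, 0],
    [0.0006, 0.0008, 0.028, 0, 0, 0],
    [0.0006, 0.0008, 0.028, 0, 0, 0],
  ],
)

```text
clock: 22.35
tool_pos: [0.5477, 0.2513, 0.0832]
eef_rot: [0.726, -0.688, 0.0, 0.0]
contact_force: [-1.1, -0.4, -1.0]
opening: 0.385
```

>>> carry_out(
  commands=[
    [0, 0, 0.001, 0, 0, 0],
    [0, 0, 0.001, 0, 0, 0],
  ],
)

```text
clock: 22.55
tool_pos: [0.5478, 0.2513, 0.0828]
eef_rot: [0.726, -0.688, 0.0, 0.0]
contact_force: [0.0, -1.0, 4.0]
opening: 0.388
```

>>> carry_out(
  commands=[
    [0, 0, 0, 0, 0, 0],
    [0, 0, 0, 0, 0, 0],
    [0, 0, 0, 0, 0, 0],
    [0, 0, 0, 0, 0, 0],
  ],
  fingers=115,
)

```text
clock: 22.95
tool_pos: [0.5476, 0.2512, 0.082]
eef_rot: [0.726, -0.688, 0.0, 0.001]
contact_force: [-0.8, -0.6, 0.1]
opening: 0.544
```

>>> carry_out(
  commands=[
    [0, 0, -0.02, 0, 0, 0],
    [0, 0, -0.05, 0, 0, 0],
    [0, 0, -0.09, 0, 0, 0],
    [0, 0, -0.13, 0, 0, 0],
    [0, 0, -0.17, 0, 0, 0],
    [0, 0, -0.17, 0, 0, 0],
    [0, 0, -0.17, 0, 0, 0],
  ],
)

```text
clock: 23.65
tool_pos: [0.548, 0.2514, 0.2527]
eef_rot: [0.726, -0.688, 0.001, -0.0]
contact_force: [0.1, 0.3, -0.1]
opening: 0.548
```

Run:
```python
from geo import *
p=snap('wrist','w15'); s=p['st']
print({k:np.round(v,4).tolist() for k,v in s.items() if k in('clock','tool_pos','q','qd','contact_force','opening')})
p=snap('top','t15'); cv2.imwrite('pics/t15c.png',cv2.resize(p['img'][130:250,60:230],None,fx=4,fy=4,interpolation=2))
for l in ['lid_edge','lid_hinge','bolt_knob','bolt_tip']: print(l,[(np.round(d['xyz'],4).tolist(),round(d['p'],2)) for d in r.spot_point(p,l)][:3])
p=snap('scene','s15')
for l in ['lid_edge','bolt_knob','bolt_tip']: print(l,[(np.round(d['xyz'],4).tolist(),round(d['p'],2)) for d in r.spot_point(p,l)][:3])
cv2.imwrite('pics/s15c.png',cv2.resize(p['img'][80:250,260:430],None,fx=3.5,fy=3.5,interpolation=2))
```

```text
{'clock': 23.65, 'q': [-0.0554, 0.7557, -0.845, 1.6006, 0.6245, 1.0741, 2.1215], 'qd': [-0.0024, 0.0355, 0.0292, 0.0351, 0.0012, 0.0002, -0.0021], 'tool_pos': [0.548, 0.2514, 0.2527], 'contact_force': [0.056, 0.2701, -0.1441], 'opening': 0.5476}
lid_edge [([0.5581, 0.1567, 0.1343], 0.71)]
lid_hinge []
bolt_knob []
bolt_tip []
lid_edge [([0.5459, 0.3411, 0.28], 0.95)]
bolt_knob []
bolt_tip []
```

View pics/w15.png

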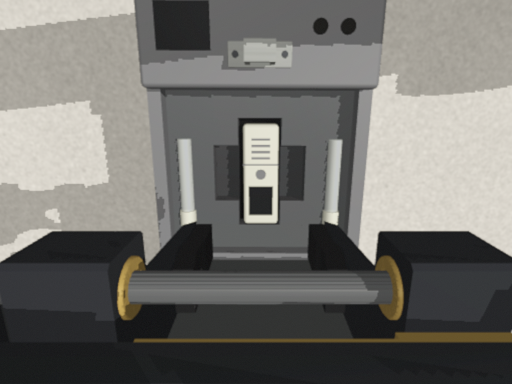

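View pics/s15c.png

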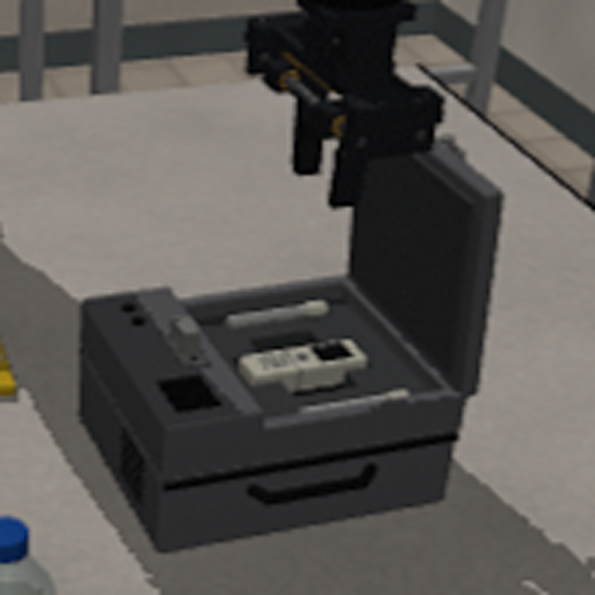

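Run:
```python
from geo import *
from kin import *
s=r.get_state(); S.append((s['q'],s['tool_pos'],s['eef_rot'])); x,f=fit(); print(f.cost)
A0=R.from_quat(s['eef_rot']); q=np.array(s['q'])
for sh in ([0,0,-.107],[-.08,.02,-.107],[-.163,.043,-.107],[-.163,.043,0.003],[-.06,.043,.003]):
    q,e,eo=ik(x,s['tool_pos']+A0.apply(sh),A0,q); print(np.round(q,2),round(e,3),round(eo,1), np.round(s['tool_pos']+A0.apply(sh),3))
```

```text
4.3725346160168095e-05
[-0.03  0.65 -0.9   1.47  0.51  1.28  2.21] 0.0 0.0 [0.548 0.251 0.359]
[-0.18  0.67 -0.89  1.42  0.52  1.31  2.09] 0.0 0.0 [0.524 0.33  0.359]
[-0.34  0.7  -0.87  1.34  0.53  1.34  1.98] 0.0 0.0 [0.496 0.412 0.359]
[-0.35  0.81 -0.82  1.48  0.62  1.14  1.9 ] 0.0 0.0 [0.496 0.412 0.249]
[-0.17  0.74 -0.85  1.65  0.62  1.06  1.98] 0.0 0.0 [0.501 0.309 0.249]
```

>>> carry_out(
  commands=[
    [0, 0, -0.04, 0, 0, 0],
    [0, 0, -0.08, 0, 0, 0],
    [0, 0.005, -0.107, 0, 0, 0],
    [-0.04, 0.015, -0.107, 0, 0, 0],
    [-0.08, 0.025, -0.107, 0, 0, 0],
    [-0.12, 0.035, -0.107, 0, 0, 0],
    [-0.163, 0.043, -0.107, 0, 0, 0],
    [-0.163, 0.043, -0.107, 0, 0, 0],
    [-0.163, 0.043, -0.08, 0, 0, 0],
    [-0.163, 0.043, -0.04, 0, 0, 0],
    [-0.163, 0.043, 0, 0, 0, 0],
    [-0.163, 0.043, 0.003, 0, 0, 0],
  ],
  fingers=255,
)

```text
clock: 25.35
tool_pos: [0.4951, 0.4081, 0.2438]
eef_rot: [0.726, -0.688, 0.001, 0.006]
contact_force: [0.2, -0.7, 0.3]
opening: 0.003
```

>>> carry_out(
  commands=[
    [0, 0, 0, 0, 0, 0],
    [0.01, 0, 0, 0, 0, 0],
    [0.02, 0, 0, 0, 0, 0],
    [0.03, 0, 0, 0, 0, 0],
  ],
)

```text
clock: 25.75
tool_pos: [0.4985, 0.3812, 0.2507]
eef_rot: [0.725, -0.688, 0.001, -0.001]
contact_force: [0.6, -0.1, -0.2]
opening: 0.006
```

Run:
```python
from geo import *
p=snap('scene','s16'); s=p['st']
print({k:np.round(v,4).tolist() for k,v in s.items() if k in('clock','tool_pos','q','contact_force','opening')})
cv2.imwrite('pics/s16c.png',cv2.resize(p['img'][60:250,260:430],None,fx=3.1,fy=3.1,interpolation=2))
for l in ['lid_edge','bolt_knob']: print(l,[(np.round(d['xyz'],4).tolist(),round(d['p'],2)) for d in r.spot_point(p,l)][:3])
```

```text
{'clock': 25.75, 'q': [-0.301, 0.7862, -0.8272, 1.5265, 0.6235, 1.1064, 1.9268], 'tool_pos': [0.4985, 0.3812, 0.2507], 'contact_force': [0.5613, -0.063, -0.2397], 'opening': 0.0056}
lid_edge [([0.5456, 0.34, 0.2829], 0.68), ([0.3412, -0.2119, 0.0024], 0.39)]
bolt_knob []
```

View pics/s16c.png

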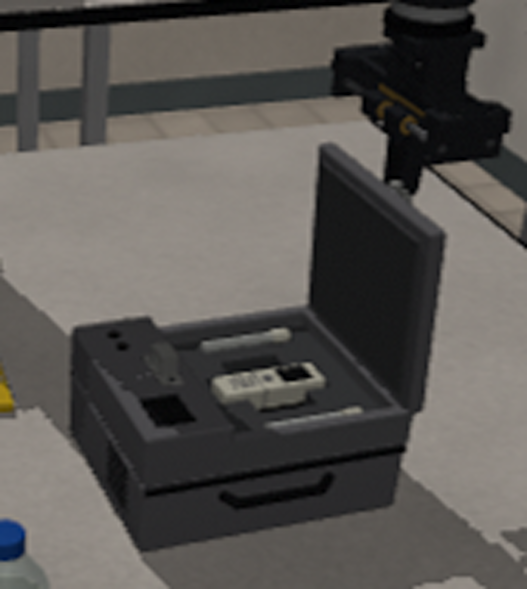

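>>> carry_out(
  commands=[
    [0.012, 0, 0, 0, 0, 0],
    [0.024, 0, 0, 0, 0, 0],
    [0.036, 0, 0, 0, 0, 0],
    [0.048, 0, 0, 0, 0, 0],
    [0.06, 0, 0, 0, 0, 0],
    [0.072, 0, 0, 0, 0, 0],
    [0.084, 0, 0, 0, 0, 0],
    [0.096, 0, 0, 0, 0, 0],
    [0.108, 0, 0, 0, 0, 0],
    [0.116, 0, 0, 0, 0, 0],
    [0.116, 0, 0, 0, 0, 0],
  ],
)

```text
clock: 27.0
tool_pos: [0.5043, 0.2637, 0.2488]
eef_rot: [0.725, -0.689, 0.001, 0.002]
contact_force: [-0.1, -0.4, -0.7]
opening: 0.008
```

Run:
```python
from geo import *
p=snap('scene','s17'); s=p['st']
print({k:np.round(v,4).tolist() for k,v in s.items() if k in('clock','tool_pos','q','contact_force','opening')})
cv2.imwrite('pics/s17c.png',cv2.resize(p['img'][60:250,260:430],None,fx=3.1,fy=3.1,interpolation=2))
for l in ['lid_edge','bolt_knob']: print(l,[(np.round(d['xyz'],4).tolist(),round(d['p'],2)) for d in r.spot_point(p,l)][:3])
```

```text
{'clock': 27.0, 'q': [-0.0849, 0.7193, -0.8545, 1.7048, 0.6266, 1.0166, 2.0292], 'tool_pos': [0.5043, 0.2637, 0.2488], 'contact_force': [-0.1453, -0.437, -0.6782], 'opening': 0.0081}
lid_edge [([0.5481, 0.2476, 0.2569], 0.89)]
bolt_knob [([0.5448, 0.3166, 0.2318], 0.57), ([0.5509, 0.2454, 0.2598], 0.32)]
```

View pics/s17c.png

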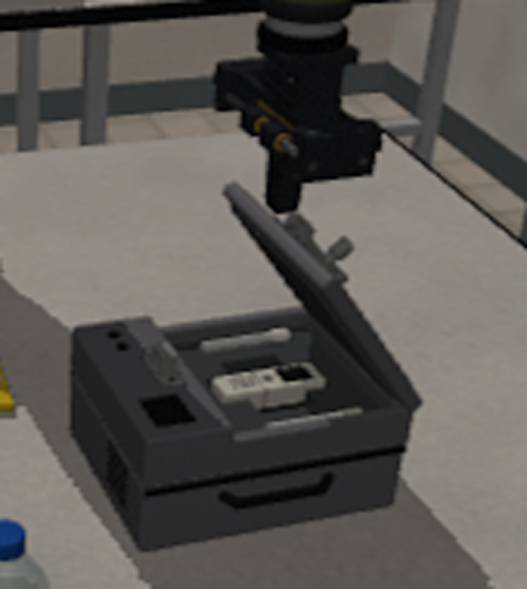

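>>> carry_out(
  commands=[
    [0, 0, -0.03, 0, 0, 0],
    [0, 0, -0.06, 0, 0, 0],
    [0, 0, -0.06, 0, 0, 0],
    [0, 0, -0.06, 0, 0, 0],
    [0, 0, -0.06, 0, 0, 0],
    [0, 0, -0.06, 0, 0, 0],
    [-0.01, -0.02, -0.06, 0, 0, 0],
    [-0.02, -0.041, -0.06, 0, 0, 0],
    [-0.02, -0.041, -0.06, 0, 0, 0],
    [-0.02, -0.041, -0.06, 0, 0, 0],
    [-0.02, -0.041, -0.06, 0, 0, 0],
    [-0.02, -0.041, -0.06, 0, 0, 0],
  ],
)

```text
clock: 28.35
tool_pos: [0.5431, 0.2878, 0.3091]
eef_rot: [0.726, -0.688, 0.0, 0.001]
contact_force: [-0.4, 0.8, -0.4]
opening: 0.003
```

>>> carry_out(
  commands=[
    [0, 0, 0, 0, 0, 0],
    [0, 0, 0, 0, 0, 0],
    [0, 0, 0, 0, 0, 0],
    [0, 0, 0, 0, 0, 0],
    [0, 0, 0, 0, 0, 0],
    [0, 0, 0, 0, 0, 0],
    [0, 0, 0, 0, 0, 0],
    [0, 0, 0, 0, 0, 0],
    [0, 0, 0, 0, 0, 0],
    [0, 0, 0, 0, 0, 0],
  ],
)

```text
clock: 29.35
tool_pos: [0.5438, 0.2883, 0.3091]
eef_rot: [0.726, -0.688, 0.0, 0.001]
contact_force: [0.3, -0.1, 0.1]
opening: 0.008
```

Run:
```python
from geo import *
p=snap('wrist','w18'); s=p['st']
print({k:np.round(v,4).tolist() for k,v in s.items() if k in('clock','tool_pos','q','contact_force','opening')})
L=['lid_edge','bolt_knob','bolt_tip','keeper_mouth']
for l in L: print(l,[(np.round(d['xyz'],4).tolist(),round(d['p'],2),np.round(proj(p,d['xyz'])).tolist()) for d in r.spot_point(p,l)][:3])
p=snap('scene','s18')
cv2.imwrite('pics/s18c.png',cv2.resize(p['img'][60:250,260:430],None,fx=3.1,fy=3.1,interpolation=2))
for l in L: print(l,[(np.round(d['xyz'],4).tolist(),round(d['p'],2)) for d in r.spot_point(p,l)][:3])
```

```text
{'clock': 29.35, 'q': [-0.1091, 0.719, -0.8763, 1.4833, 0.5719, 1.2101, 2.1268], 'tool_pos': [0.5438, 0.2883, 0.3091], 'contact_force': [0.3365, -0.0633, 0.1144], 'opening': 0.0079}
lid_edge [([0.5519, 0.159, 0.1252], 0.8, [260.0, 39.0])]
bolt_knob [([0.5495, 0.2266, 0.1625], 0.62, [259.0, 112.0])]
bolt_tip [([0.5531, 0.1692, 0.1354], 0.64, [258.0, 48.0])]
keeper_mouth [([0.559, 0.1528, 0.1324], 0.95, [253.0, 30.0]), ([0.5544, 0.2265, 0.1679], 0.56, [253.0, 111.0])]
lid_edge [([0.5536, 0.1639, 0.1264], 0.88)]
bolt_knob [([0.5493, 0.2287, 0.1642], 0.65)]
bolt_tip [([0.5491, 0.1637, 0.1349], 0.68), ([0.5202, -0.3264, 0.0016], 0.55)]
keeper_mouth [([0.5557, 0.1506, 0.1308], 0.48)]
```

View pics/w18.png

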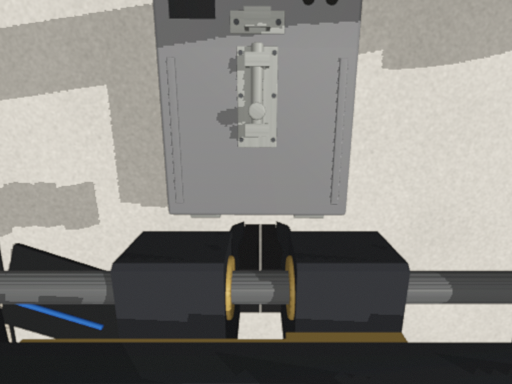

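View pics/s18c.png

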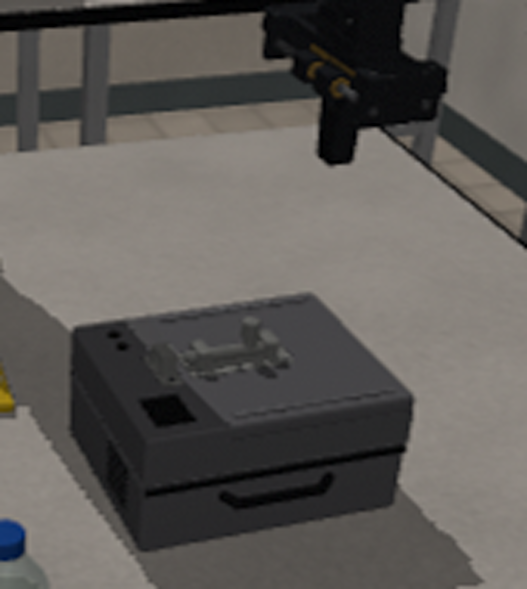

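>>> carry_out(
  commands=[
    [0.02, -0.002, 0.04, 0, 0, 0],
    [0.02, -0.002, 0.08, 0, 0, 0],
    [0.02, -0.002, 0.12, 0, 0, 0],
    [0.02, -0.002, 0.145, 0, 0, 0],
    [0.02, -0.002, 0.1565, 0, 0, 0],
    [0.02, -0.002, 0.1565, 0, 0, 0],
    [0.02, -0.002, 0.1565, 0, 0, 0],
    [0.02, -0.002, 0.1565, 0, 0, 0],
  ],
)

```text
clock: 30.65
tool_pos: [0.5476, 0.2692, 0.1544]
eef_rot: [0.726, -0.688, 0.0, -0.001]
contact_force: [-0.3, -0.2, -0.3]
opening: 0.007
```

Run:
```python
from geo import *
p=snap('wrist','w19'); s=p['st']
print({k:np.round(v,4).tolist() for k,v in s.items() if k in('clock','tool_pos','q','contact_force','opening')})
L=['bolt_knob']
for l in L: print(l,[(np.round(d['xyz'],4).tolist(),round(d['p'],2),np.round(proj(p,d['xyz'])).tolist()) for d in r.spot_point(p,l)][:3])
p=snap('scene','s19')
cv2.imwrite('pics/s19c.png',cv2.resize(p['img'][120:250,260:400],None,fx=4.5,fy=4.5,interpolation=2))
```

```text
{'clock': 30.65, 'q': [-0.1214, 0.8778, -0.7709, 1.6742, 0.7493, 0.9071, 1.9986], 'tool_pos': [0.5476, 0.2692, 0.1544], 'contact_force': [-0.3079, -0.2168, -0.2864], 'opening': 0.0069}
bolt_knob [([0.5488, 0.2284, 0.1656], 0.78, [266.0, 167.0]), ([0.5459, 0.2137, -0.0018], 0.66, [267.0, 118.0])]
```

View pics/w19.png

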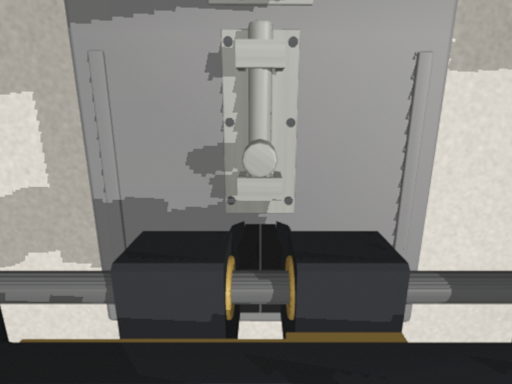

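View pics/s19c.png

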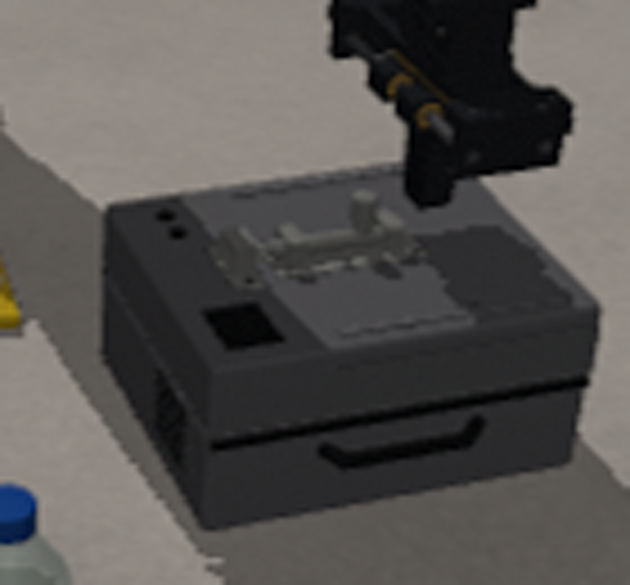

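>>> carry_out(
  commands=[
    [0.008, 0, 0.001, 0, 0, 0],
    [0.016, 0, 0.001, 0, 0, 0],
    [0.022, 0, 0.001, 0, 0, 0],
    [0.028, 0, 0.001, 0, 0, 0],
    [0.034, 0, 0.001, 0, 0, 0],
    [0.04, 0, 0.001, 0, 0, 0],
    [0.046, 0, 0.001, 0, 0, 0],
    [0.051, 0, 0.001, 0, 0, 0],
    [0.056, 0, 0.001, 0, 0, 0],
    [0.056, 0, 0.001, 0, 0, 0],
    [0.056, 0, 0.001, 0, 0, 0],
  ],
)

```text
clock: 31.9
tool_pos: [0.5498, 0.2114, 0.1516]
eef_rot: [0.725, -0.688, 0.001, 0.001]
contact_force: [-0.4, -0.2, -0.2]
opening: 0.006
```

Run:
```python
from geo import *
p=snap('wrist','w20'); s=p['st']
print({k:np.round(v,4).tolist() for k,v in s.items() if k in('clock','tool_pos','contact_force','opening')})
for l in ['bolt_knob','bolt_tip']: print(l,[(np.round(d['xyz'],4).tolist(),round(d['p'],2),np.round(proj(p,d['xyz'])).tolist()) for d in r.spot_point(p,l)][:3])
```

```text
{'clock': 31.9, 'tool_pos': [0.5498, 0.2114, 0.1516], 'contact_force': [-0.3809, -0.2083, -0.178], 'opening': 0.0059}
bolt_knob [([0.5494, 0.1929, 0.1679], 0.64, [267.0, 219.0])]
bolt_tip [([0.5504, 0.1338, 0.1335], 0.72, [270.0, 83.0])]
```

View pics/w20.png

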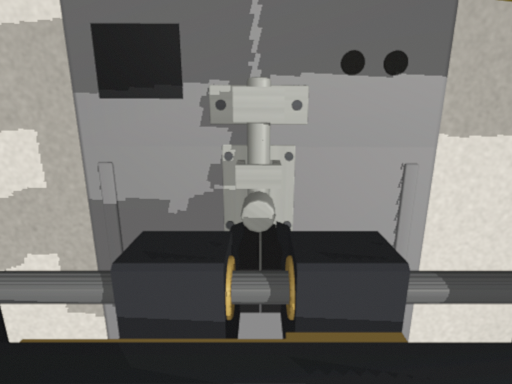

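>>> carry_out(
  commands=[
    [0.0015, 0, 0, 0, 0, 0],
    [0.003, 0, 0, 0, 0, 0],
    [0.003, 0, 0, 0, 0, 0],
  ],
)

```text
clock: 32.35
tool_pos: [0.5498, 0.2098, 0.1517]
eef_rot: [0.726, -0.688, -0.0, 0.0]
contact_force: [-0.5, 2.6, -0.2]
opening: 0.003
```

>>> carry_out(
  commands=[
    [0.001, 0, 0, 0, 0, 0],
    [0.001, 0, 0, 0, 0, 0],
  ],
)

```text
clock: 32.55
tool_pos: [0.5498, 0.2096, 0.1518]
eef_rot: [0.726, -0.688, -0.001, -0.0]
contact_force: [-0.1, 4.5, -2.2]
opening: 0.006
```

>>> carry_out(
  commands=[
    [0.001, 0, 0, 0, 0, 0],
    [0.002, 0, 0, 0, 0, 0],
    [0.002, 0, 0, 0, 0, 0],
  ],
)

```text
clock: 32.85
tool_pos: [0.5499, 0.2095, 0.1519]
eef_rot: [0.726, -0.687, -0.002, -0.002]
contact_force: [-0.7, 7.5, -4.4]
opening: 0.005
```

>>> carry_out(
  commands=[
    [0.0015, 0, 0, 0, 0, 0],
    [0.003, 0, 0, 0, 0, 0],
    [0.003, 0, 0, 0, 0, 0],
  ],
)

```text
clock: 33.15
tool_pos: [0.5498, 0.2094, 0.1521]
eef_rot: [0.727, -0.687, -0.003, -0.004]
contact_force: [0.1, 12.6, -7.4]
opening: 0.005
```

Run:
```python
from geo import *
p=snap('wrist','w21'); s=p['st']
print({k:np.round(v,4).tolist() for k,v in s.items() if k in('clock','tool_pos','contact_force','opening')})
for l in ['bolt_knob','bolt_tip','keeper_mouth']: print(l,[(np.round(d['xyz'],4).tolist(),round(d['p'],2),np.round(proj(p,d['xyz'])).tolist()) for d in r.spot_point(p,l)][:3])
f=lambda y,z:onplane(p,(260,y),z)
```

```text
{'clock': 33.15, 'tool_pos': [0.5498, 0.2094, 0.1521], 'contact_force': [0.0835, 12.5873, -7.3808], 'opening': 0.0052}
bolt_knob [([0.5528, 0.1937, 0.167], 0.97, [259.0, 224.0])]
bolt_tip [([0.5557, 0.1363, 0.1333], 0.86, [260.0, 91.0])]
keeper_mouth [([0.5587, 0.1531, 0.1324], 0.62, [252.0, 125.0])]
```

View pics/w21.png

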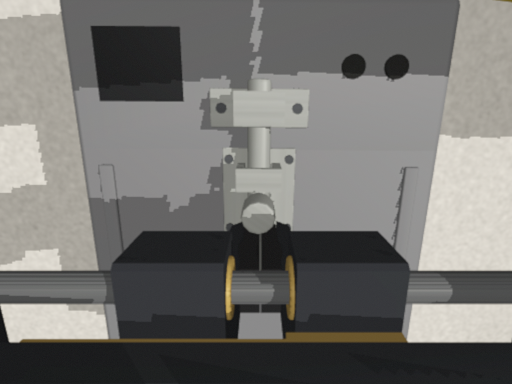

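Run:
```python
from geo import *
a=cv2.imread('pics/w21.png')[60:240,190:330]; cv2.imwrite('pics/w21c.png',cv2.resize(a,None,fx=4,fy=3.3*4/3.3*.8,interpolation=2))
p=snap('wrist'); f=lambda y,z:np.round(onplane(p,(260,y),z)[1],4)
print('tip',f(79,.138),f(79,.141),'keeper far',f(88.5,.1475),f(88.5,.126),'keeper near',f(126,.1475))
p0=snap('scene','s21'); cv2.imwrite('pics/s21c.png',cv2.resize(p0['img'][150:220,280:380],None,fx=7,fy=7,interpolation=2))
```

```text
tip 0.1309 0.1311 keeper far 0.1356 0.1347 keeper near 0.1523
```

View pics/w21c.png

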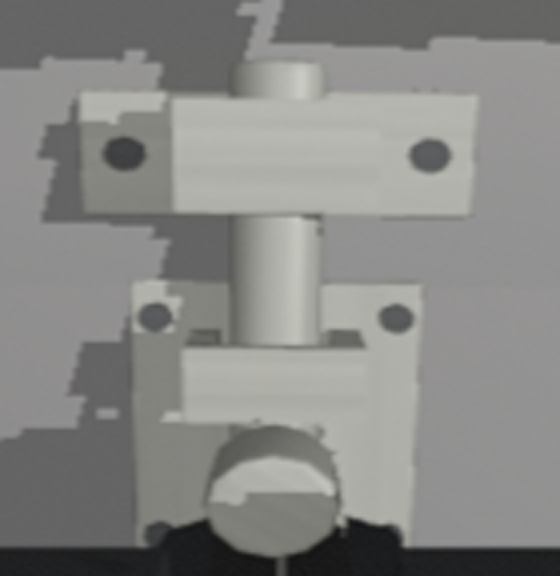

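View pics/s21c.png

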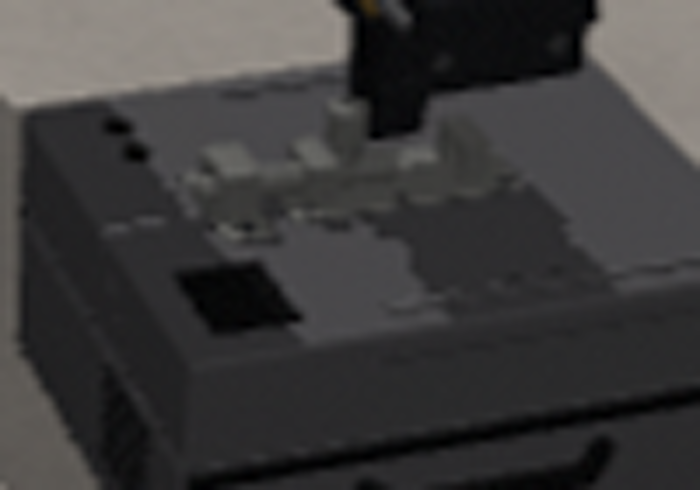

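>>> carry_out(
  commands=[
    [0.002, 0, 0, 0, 0, 0],
    [0.004, 0, 0, 0, 0, 0],
    [0.004, 0, 0, 0, 0, 0],
  ],
)

```text
clock: 33.75
tool_pos: [0.5498, 0.2093, 0.1524]
eef_rot: [0.728, -0.686, -0.005, -0.006]
contact_force: [1.1, 18.4, -11.5]
opening: 0.003
```

>>> carry_out(
  commands=[
    [-0.01, 0, 0, 0, 0, 0],
    [-0.025, 0, 0, 0, 0, 0],
    [-0.035, 0, -0.01, 0, 0, 0],
    [-0.035, 0, -0.05, 0, 0, 0],
    [-0.035, 0, -0.09, 0, 0, 0],
    [-0.035, 0, -0.13, 0, 0, 0],
    [-0.035, 0, -0.15, 0, 0, 0],
    [-0.035, 0, -0.15, 0, 0, 0],
    [-0.035, 0, -0.15, 0, 0, 0],
  ],
)

```text
clock: 34.65
tool_pos: [0.5486, 0.234, 0.3018]
eef_rot: [0.726, -0.688, 0.001, 0.001]
contact_force: [-0.2, -0.7, -1.0]
opening: 0.001
```

Run:
```python
from geo import *
p=snap('wrist','w22'); s=p['st']
print({k:np.round(v,4).tolist() for k,v in s.items() if k in('clock','tool_pos','contact_force','opening')})
for l in ['bolt_knob','bolt_tip','keeper_mouth','lid_edge']: print(l,[(np.round(d['xyz'],4).tolist(),round(d['p'],2),np.round(proj(p,d['xyz'])).tolist()) for d in r.spot_point(p,l)][:2])
cv2.imwrite('pics/w22c.png',cv2.resize(p['img'][0:230,140:380],None,fx=2.6,fy=2.6,interpolation=2))
p=snap('scene','s22')
for l in ['dock','reagent_bottle','tip_box','specimen_jar','bolt_tip','keeper_mouth']: print(l,[(np.round(d['xyz'],4).tolist(),round(d['p'],2)) for d in r.spot_point(p,l)][:2])
```

```text
{'clock': 34.65, 'tool_pos': [0.5486, 0.234, 0.3018], 'contact_force': [-0.2055, -0.6915, -0.9987], 'opening': 0.0007}
bolt_knob [([0.5518, 0.1945, 0.1652], 0.57, [261.0, 138.0])]
bolt_tip [([0.5532, 0.133, 0.1343], 0.73, [262.0, 69.0])]
keeper_mouth [([0.5606, 0.1524, 0.1342], 0.56, [254.0, 90.0])]
lid_edge [([0.5531, 0.1627, 0.122], 0.68, [261.0, 102.0])]
dock [([0.5216, -0.3259, 0.0014], 0.6)]
reagent_bottle [([0.7539, -0.0482, 0.0019], 0.81)]
tip_box [([0.6983, -0.291, -0.0012], 0.77)]
specimen_jar [([0.3407, -0.213, -0.0027], 0.62)]
bolt_tip [([0.5494, 0.2478, 0.0751], 0.48), ([0.5505, 0.1318, 0.14], 0.42)]
keeper_mouth [([0.5552, 0.1515, 0.1327], 0.42)]
```

View pics/w22c.png

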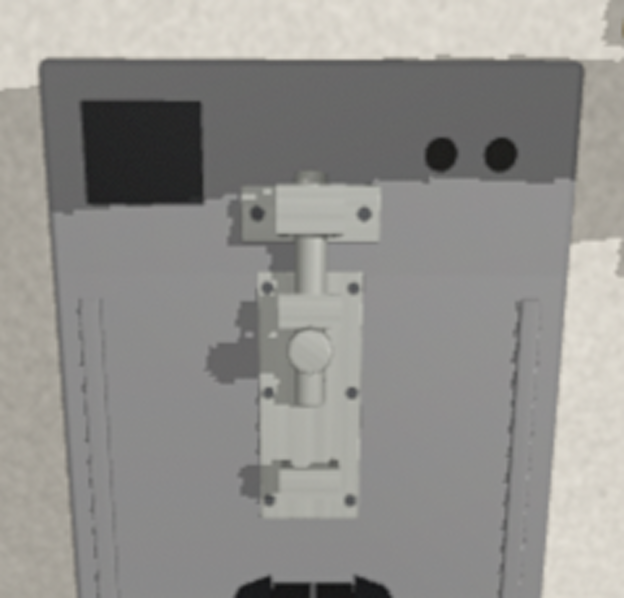

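View pics/s22.png

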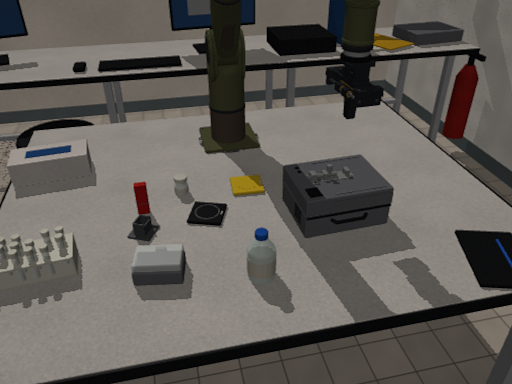

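Run:
```python
from geo import *
p=snap('wrist'); f=lambda y,z:np.round(onplane(p,(260,y/2.6),z)[1],4)
print('knob',f(352,.165),'front guide edge',f(327,.145),'rear guide front',f(464,.145),'tip',f(171,.140),f(171,.135),'keeper far',f(185,.1475),'near',f(235,.1475),'lid/deck seam')
q=snap('wrist')
```

```text
knob 0.1932 front guide edge 0.1859 rear guide front 0.2371 tip 0.1321 0.1315 keeper far 0.1375 near 0.154 lid/deck seam
```

Run:
```python
from h import *
print(r.finish_job(), r.get_state()['clock'])
```

```text
the job is handed in; nothing more can be done
the job is handed in; nothing more can be done
```

The job is done and handed in at about 35 s on the robot's clock, under the 72 s limit.

- **Dock and start pad:** I drew the logger straight up out of the dock. I laid it display up on the middle of the black pad and let go of it for about 2 s. The pad shows no indicator I could read, so I have no direct sign that the logger started. In the last picture the dock stands where it was.
- **Case and lid:** I picked the logger up again at its middle and laid it display up in the recess. A picture taken before closing shows it flat and centred there. I pushed the lid over from behind and it sank shut.
- **Bolt:** I pushed the bolt until it met a hard stop, with no further movement from about 3 N up to 18 N. The rod tip measures 5 to 6 mm beyond the far side of the keeper, where 6 mm is expected.
- **One small disagreement:** the knob's position, read from the picture and by the network, suggests the bolt could be 2 to 5 mm short of home. That is about the size of the measuring error. I took the hard stop and the tip position as the better evidence.
- **Other objects:** the bottle, tip box and jar are still within about 5 mm of where they were first measured, which is about the accuracy of the measurement. The gripper is clear of everything.

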